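# Fetch the hemmed-in die from the fingerprint kit drawer

### The arm

A 6-joint arm with a two-finger parallel gripper is mounted at the origin on the work surface. World frame = base frame: x ahead of the robot, y to its left, z up, the work surface at z = 0. Lengths are in m, angles in degrees, forces in N, time in s.
With the tool pointing down it reaches from about 0.3 to 0.75 m from the base axis. Payload 8.5 kg.
Tool frame: the origin (TCP) lies at the very end of the fingers, on their centre line; the grasp point (between the pads) lies 19 mm behind it (env.hold_point_z is the distance from the TCP to the grasp point, in m); z points along the fingers, y is the line along which they close (so a half turn about z gives the same grasp; the last joint's range is limited). The gripper opens to 85 mm and grips with 20 to 120 N. Pads are 22 mm wide; open, the fingers measure 114 mm over their backs; the gripper's body (76 mm by 85 mm) begins 54 mm behind the grasp point. The pads swing forward as they close: fully open they stand 13 mm farther back than shut.
Start: joints at [60.373, 21.807, 74.336, -0, 83.858, -12.336], TCP at [0.163, 0.525, 0.231] pointing down, gripper open.
Joint ranges: [-178.18, 178.18], [-50.72, 133.34], [12.68, 142.11], [-81.47, 261.47], [9.98, 163.14], [-165.26, 165.26]. Speed limits (degrees/s): [136.94, 136.94, 180, 180, 180, 180].

### API

Orientations are given as a 3x3 rotation matrix whose columns are the frame's x, y, z axes.
In Python, from rig import env, optics gives the robot as it stands.
- The arm moves only by the shell command python3 -m jog 'ROWS' [OPENING] [FORCE]. ROWS is JSON, a list of rows, each an object with "linear": the shift along the tool's x, y, z in units of 40 mm (1.0 is 40 mm), a list of three; "roll": the turn about the tool's z in units of 5 degrees (1.0 is 5 degrees). A call has 1 to 12 rows; each row shifts and turns the commanded pose from where the row before left it, along the tool's axes as they then stand; what a row does not reach is not made up. A row lasts 1/12 s, in which the tool goes at most 41.7 mm and 7.16 degrees, less where a joint would pass 70% of its speed; a pose out of reach is approached as far as the arm can. A call is refused whole if a number of a shift passes 1 or a number of a turn 1, either way. A call with a gripper value outside its range is refused whole. OPENING is the opening, from -1 (shut) to 1 (fully open), set as the call begins (- or left out, the last holds). The fingers move at their own pace and stop on an object; FORCE is the grip in N (left out, the last holds). Time passes only in rows, so rows that do not move let the fingers close. It gives the time, the measured TCP pose, the force, the opening and the grip force at its end, in the units of the state.
- env.observe(): the state, without advancing time (a new reading comes with each control period).
- optics.get_image(name): name is "scene" or "side" or "wrist"; returns the picture (384x512x3 uint8, red, green, blue); there is no depth.
- optics.calibration(name): a dict with "fov_y" (degrees; the focal length in pixels is half the picture's height over the tangent of half this angle, whatever the lens; pixels are square), "cx", "cy" (the principal point, pixels), "D" ([k1, k2, p1, p2, k3] as OpenCV has them; the pictures are not rectified), "T" (4x4, takes a point from camera to world coordinates). Camera axes: x right, y down, z forward; pixel columns grow to the right and rows downward; lengths in m; the calibration is good to about 2 mm. A picture is of the moment at which its call begins: read the wrist's pose just before it. calibration takes no time and is no camera call; for the wrist camera it gives the pose at the moment of the call.
- env.close_job(): hands the job in; it is judged then, once.
The state is a dict: "time_s": time; "q": joint angles; "qvel": joint speeds; "joint_efforts": joint torques, N m; "position": TCP position; "tool_rot": TCP orientation; "ft_force": force on the tool from outside, world axes, zero at the start; "wrist_torque": the same for the moment, N m; "grip_width": finger opening in m; "gripper_force": force on a finger pad.
Only numpy, scipy, OpenCV 4.12 (cv2) and the standard library are available. Lean on these libraries where they do the work, as an engineer would, in place of code of your own. Each camera call takes 0.05 s, during which the arm holds its last target. There are 200 camera calls.

### The job

The brass die on the round black mat is hemmed in by the two yellow marker tents and the upturned copper funnel: first move all three, standing upright, onto the square cork side mat. Then fetch the die and stand it upright in the middle of the red disc on the hand press's feed plate, and only after that put each tent and the funnel back upright on the very ringed spot where it stood at the start. Leave the caliper, the tripod head and the jar alone and tip nothing over.

Things in the scene. Friction and masses are not known exactly. Their poses are not given: they have to be found in the camera images.
- die: Brass press die, an upright cylinder 40 mm in diameter and 40 mm tall with a dark band and a dark dot on top; loose, about 400 g. Starts near the middle of the round black mat, too closely surrounded for gripper fingers. Origin at the centre of its underside, z up.
- tent_black: Yellow plastic A-shaped evidence marker tent with a black upright grip bar on its ridge; loose, 70 g, 88 mm tall. Foot 52 mm (x, along the ridge) by 50 mm (y). Sloping panels up to z = 57 mm; above them the grip bar, 10 mm thick (y), 52 mm long (x), z = 57 to 88 mm: pinch it across its thickness. Origin at the centre of its underside, z up.
- tent_red: Yellow plastic A-shaped evidence marker tent with a red upright grip bar on its ridge; loose, 70 g, 88 mm tall. Foot 52 mm (x, along the ridge) by 50 mm (y). Sloping panels up to z = 57 mm; above them the grip bar, 10 mm thick (y), 52 mm long (x), z = 57 to 88 mm: pinch it across its thickness. Origin at the centre of its underside, z up.
- funnel: Squat copper funnel standing mouth down, spout up; loose, about 160 g, 88 mm tall. Cone 64 mm in diameter at the foot narrowing to the spout at z = 48 mm; spout a plain round tube 20 mm in diameter from z = 50 to 88 mm: pinch it there. Origin at the centre of its underside, z up.
- nest: Round black rubber mat, 224 mm in diameter, 4 mm thick, fixed. Three white rings, 77 mm in diameter, centred 66 mm from the middle at 0, 120 and 240 degrees from its x axis, mark the spots of tents and funnel; which stands on which differs from start to start, and each must return to its own. Origin at the centre of its underside, top at z = 4 mm.
- side_mat: Square cork mat, 180 by 180 mm, 4 mm thick, fixed, the empty side area to the left or right of the black mat. Sides along its x and y; origin at the centre of its underside. It holds the three cleared things, for example at the corners of an 84 mm square about its centre.
- press: Cast-iron hand press with raised lever, fixed, on the other side from the cork mat. Steel feed plate 100 mm wide (y), 12 mm thick, from x = -50 to 240 mm. Origin on the table right under the centre of the 52 mm red disc on the plate; the die stands there on the plate top, z = 12 mm. Nothing overhangs the disc; the frame (340 mm tall) begins 115 mm from it towards +x.
- caliper: Steel caliper lying flat behind the black mat, 170 mm long (y), up to 10 mm high; leave alone. Origin under the middle of its beam.
- tripod_head: Black bakelite tripod head, 60 mm in diameter, 85 mm tall, behind the black mat; leave alone. Origin at the centre of its underside.
- jar: Amber glass powder jar with a black cap, 52 mm in diameter, 70 mm tall, behind the black mat; leave alone. Origin at the centre of its underside.
Things that resemble listed ones, but are neither listed nor needed, are in the scene too. What is shaped like the tent_black but blue is not meant. Leave any blue look-alike of the tent_red alone.

How it is judged (in metres and radians):
On the way, in this order (a step that is already met when the one before it is completed fails the run):
1. both tents and the funnel stand released and upright on the cork side mat (x of tent_black in the frame of side_mat between -0.09 and 0.09 m and y of tent_black in the frame of side_mat between -0.09 and 0.09 m and z of each of tent_black, tent_red, funnel in the frame of side_mat below 0.01 m and linear speed of each of tent_black, tent_red, funnel below 0.03 m/s and contact force between the fingers and tent_black below 0.2 N and angle between each of tent_black, tent_red, funnel's own z axis and vertical below 0.12 rad and x of tent_red in the frame of side_mat between -0.09 and 0.09 m and y of tent_red in the frame of side_mat between -0.09 and 0.09 m and contact force between the fingers and tent_red below 0.2 N and x of funnel in the frame of side_mat between -0.09 and 0.09 m and y of funnel in the frame of side_mat between -0.09 and 0.09 m and contact force between the fingers and funnel below 0.2 N), for 0.2 s.
2. with those three still on the cork mat, the die stands released and upright on the press's red disc (all of step 1 and horizontal distance between die and press below 0.012 m and z of die in the frame of press between 0.008 and 0.018 m and linear speed of die below 0.03 m/s and contact force between the fingers and die below 0.2 N and angle between die's own z axis and vertical below 0.12 rad), for 0.2 s.
At the end, for the whole second after the job is handed in: The die stands upright, at rest, on the feed plate within 12 mm of the red disc's centre; both tents and the funnel stand upright, at rest and released, each within 15 mm of where it stood at the start (horizontal distance between die and press below 0.012 m and z of die in the frame of press between 0.008 and 0.018 m and linear speed of each of die, tent_black, tent_red, funnel, caliper, tripod_head, jar below 0.03 m/s and contact force between the fingers and die below 0.2 N and angle between each of die, tent_black, tent_red, funnel's own z axis and vertical below 0.12 rad and distance of each of tent_black, tent_red, funnel from where it was at the start of the episode below 0.015 m and contact force between the fingers and tent_black below 0.2 N and contact force between the fingers and tent_red below 0.2 N and contact force between the fingers and funnel below 0.2 N); the robot touches nothing.
It fails at once if the caliper, tripod head or jar is moved more than 20 mm (distance of any of caliper, tripod_head, jar from where it was at the start of the episode above 0.02 m).
It fails at once if a tent, the funnel or the die is tipped by more than about 35 degrees (angle between any of tent_black, tent_red, funnel, die's own z axis and vertical above 0.6 rad).
It also fails if it takes over 141 s, if anything falls off the work surface, if the arm or the gripper's body presses on something with over 40 N, if the wrist force passes 120 N, or if a joint passes its speed limit or range.

## Working session

There is one attempt and no reset: what is moved stays moved. The work goes in short steps, Python scripts to look and compute and a shell command to move; the robot and the scene stay as the last step left them, time stands still between calls to the robot, and variables do not carry over. Pictures are saved under pics/ and viewed, at most 14 in all, crops included, and the job is handed in when it is done.

```bash
ls; mkdir -p pics; python3 - <<'E'
from rig import env, optics
import cv2, numpy as np
ims=[optics.get_image(n) for n in ("scene","side","wrist")]
for n,i in zip(("scene","side","wrist"),ims):
    cv2.imwrite(f"pics/{n}0.png",cv2.cvtColor(i,cv2.COLOR_RGB2BGR)); c=optics.calibration(n); print(n,c["fov_y"],c["cx"],c["cy"],c["D"],np.round(c["T"],3).tolist())
s=env.observe();print(s["time_s"],s["position"],np.round(s["tool_rot"],3).tolist(),s["grip_width"],env.hold_point_z)
E
```

```text
pics
scene 47.363758074781366 254.76919270535603 192.0941812847136 [-0.09722698  0.          0.          0.          0.        ] [[-0.529, 0.47, -0.707, 1.186], [0.848, 0.27, -0.455, 0.392], [-0.023, -0.84, -0.542, 0.519], [0.0, 0.0, 0.0, 1.0]]
side 42.60697214622906 255.32057860049076 194.6411354463962 [-0.15477714  0.          0.          0.          0.        ] [[0.832, -0.288, 0.474, -0.016], [-0.555, -0.446, 0.702, -0.851], [0.009, -0.847, -0.531, 0.677], [0.0, 0.0, 0.0, 1.0]]
wrist 70.40623938866412 256.6896461461962 194.43813752636012 [0.01860969 0.         0.         0.         0.        ] [[0.297, 0.916, 0.271, 0.095], [0.955, -0.284, -0.085, 0.546], [-0.001, 0.284, -0.959, 0.375], [0.0, 0.0, 0.0, 1.0]]
0.15 [0.16337919 0.52494663 0.23083443] [[-0.955, 0.297, -0.001], [0.297, 0.955, -0.001], [0.0, -0.001, -1.0]] 0.08507743601100438 0.0187
```

View pics/scene0.png

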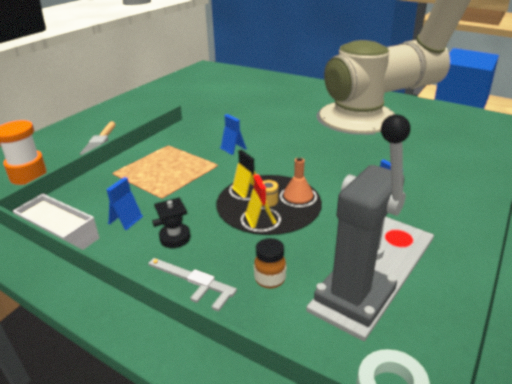

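View pics/side0.png

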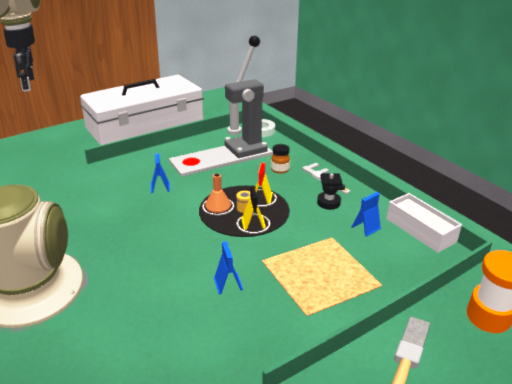

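View pics/wrist0.png

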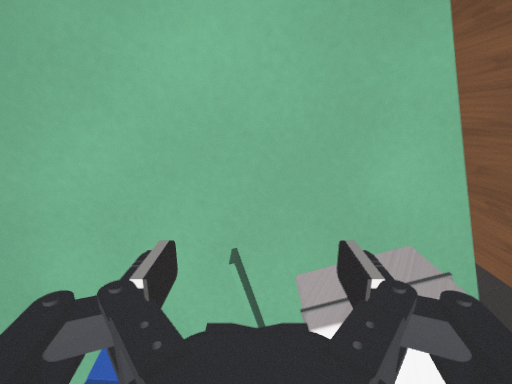

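The scene view shows the black tent at (244,175), the red tent at (260,205), the funnel at (300,185), the die at (268,192), the red disc at (399,238) and the cork mat at (165,170). The side view shows the same things at (254,212), (264,185), (217,195), (244,201), (191,161) and (320,272). The wrist camera sees none of them yet.

```bash
cat > h.py <<'E'
from rig import env, optics
import cv2, numpy as np
def K(c):
    f=192/np.tan(np.radians(c["fov_y"]/2)); return np.array([[f,0,c["cx"]],[0,f,c["cy"]],[0,0,1]])
def rays(c,uv):
    p=cv2.undistortPoints(np.asarray(uv,float).reshape(-1,1,2),K(c),np.array(c["D"])).reshape(-1,2)
    T=np.array(c["T"]); d=np.c_[p,np.ones(len(p))]@T[:3,:3].T
    return T[:3,3],d
def plane(c,uv,z):
    o,d=rays(c,uv); return o+d*((z-o[2])/d[:,2])[:,None]
def tri(c1,u1,c2,u2):
    (a,d),(b,e)=rays(c1,[u1]),rays(c2,[u2]); d,e=d[0]/np.linalg.norm(d[0]),e[0]/np.linalg.norm(e[0])
    t=np.linalg.lstsq(np.c_[d,-e],b-a,rcond=None)[0]; p,q=a+t[0]*d,b+t[1]*e
    return (p+q)/2,np.linalg.norm(p-q)
def blobs(img,lo,hi,minarea=15,lo2=None,hi2=None):
    h=cv2.cvtColor(img,cv2.COLOR_RGB2HSV); m=cv2.inRange(h,np.array(lo),np.array(hi))
    if lo2: m|=cv2.inRange(h,np.array(lo2),np.array(hi2))
    cs=cv2.findContours(m,cv2.RETR_EXTERNAL,cv2.CHAIN_APPROX_NONE)[0]
    return sorted([c for c in cs if cv2.contourArea(c)>=minarea],key=cv2.contourArea,reverse=True)
def red(img,a=15): return blobs(img,(0,200,120),(4,255,255),a,(174,200,120),(180,255,255))
def cen(c): m=cv2.moments(c); return np.array([m["m10"],m["m01"]])/m["m00"]
def snap(n,name=None):
    c=optics.calibration(n); i=optics.get_image(n)
    if name: cv2.imwrite(f"pics/{name}.png",cv2.cvtColor(i,cv2.COLOR_RGB2BGR))
    return i,c
E
python3 - <<'E'
from h import *
for n in("scene","side"):
    i,c=cv2.cvtColor(cv2.imread(f"pics/{n}0.png"),cv2.COLOR_BGR2RGB),optics.calibration(n)
    print(n)
    for b in red(i)[:4]: print(" red",cen(b).round(1),cv2.contourArea(b),plane(c,[cen(b)],.012)[0].round(3))
    for b in blobs(i,(12,90,120),(22,230,255),200)[:4]:
        r=cv2.boxPoints(cv2.minAreaRect(b)); q=cv2.approxPolyDP(b,6,True).reshape(-1,2)
        print(" cork",cen(b).round(1),cv2.contourArea(b),plane(c,q,.004)[:,:2].round(3).tolist() if len(q)<8 else len(q))
    for b in blobs(i,(25,150,100),(33,255,255),20)[:4]: print(" yel",cen(b).round(1),cv2.contourArea(b))
    for b in blobs(i,(3,120,80),(13,255,255),60)[:6]: print(" copper",cen(b).round(1),cv2.contourArea(b))
    for b in blobs(i,(0,0,0),(180,255,55),300)[:6]: print(" black",cen(b).round(1),cv2.contourArea(b),plane(c,[cen(b)],.004)[0].round(3))
    h=cv2.cvtColor(i,cv2.COLOR_RGB2HSV)
    for u in ([(165,170),(268,195),(399,238),(259,185),(300,165)] if n=="scene" else [(320,272),(244,201),(191,161),(262,173),(217,183)]): print(h[u[1],u[0]],end="")
E
```

```text
scene
 red [398.5 238.1] 256.0 [0.525 0.278 0.012]
 red [259.6 187.2] 136.0 [ 0.503 -0.035  0.012]
 cork [165.  170.7] 2700.5 [[0.458, -0.185], [0.441, -0.362], [0.612, -0.378], [0.63, -0.202]]
 cork [486.8  17.4] 1514.0 [[-1.446, 0.033], [-1.405, 0.321], [-2.727, 0.204], [-2.503, -0.046]]
 cork [ 25.3 170.7] 720.5 [[0.63, -0.651], [0.702, -0.622], [0.715, -0.69], [0.767, -0.569], [0.694, -0.534]]
 cork [499.2 104.2] 319.5 [[-0.372, 0.328], [-0.259, 0.329], [-0.261, 0.407], [-0.394, 0.396]]
 yel [241.9 180.3] 393.5
 yel [252.8 210.2] 302.0
 yel [270.  214.7] 41.0
 copper [298.1 187.1] 673.0
 copper [ 35.4 169.8] 138.0
 copper [ 19.5 134.9] 87.0
 black [ 51.9 354. ] 4883.5 [ 1.022 -0.066  0.004]
 black [19.4 18.1] 1454.0 [-0.562 -2.634  0.004]
 black [172.4 224.7] 1040.5 [ 0.696 -0.118  0.004]
 black [295.4 216.9] 762.0 [0.551 0.078 0.004]
 black [230.4 209. ] 588.5 [ 0.593 -0.049  0.004]
 black [395.3 128.9] 550.5 [0.042 0.128 0.004]
[ 18 125 244][ 20 161 154][  1 218 251][  1 227 237][ 11 161 160]side
 red [190.8 161.2] 69.5 [0.522 0.278 0.012]
 red [261.2 172.4] 60.5 [0.655 0.115 0.012]
 cork [76.8 59.4] 14178.0 13
 cork [325.2 283.7] 1235.5 38
 cork [218.3 201.3] 233.5 [[0.527, 0.115], [0.483, 0.102], [0.454, 0.044], [0.496, 0.033]]
 yel [246.3 212.2] 160.0
 yel [266.9 189.9] 116.0
 yel [260.8 217.7] 36.5
 copper [76.8 58.8] 14409.0
 copper [487.1 318.5] 761.0
 copper [217.4 198.2] 509.5
 copper [495.9 278.7] 205.0
 black [405.7 168.6] 5531.0 [ 1.026 -0.078  0.004]
 black [246.3 218.7] 1051.5 [ 0.506 -0.04   0.004]
 black [21.4 50.4] 801.0 [0.341 1.902 0.004]
 black [329.8 191.8] 573.0 [ 0.756 -0.055  0.004]
[ 24 110 255][ 19 147 160][  2 255 255][  1 250 234][ 10 181 187]
```

```bash
python3 -m jog '[{"linear":[0,0,-0.5],"roll":-0.865},{"linear":[0,0,-0.5],"roll":-0.865},{"linear":[0,0,-0.5],"roll":-0.865},{"linear":[0,0,-0.5],"roll":-0.865},{"linear":[0,0,0],"roll":0}]' 1
python3 -m jog '[{"linear":[-0.56,-0.82,0],"roll":0},{"linear":[-0.56,-0.82,0],"roll":0},{"linear":[-0.56,-0.82,0],"roll":0},{"linear":[-0.56,-0.82,0],"roll":0},{"linear":[-0.56,-0.82,0],"roll":0},{"linear":[-0.56,-0.82,0],"roll":0},{"linear":[-0.56,-0.82,0],"roll":0},{"linear":[-0.56,-0.82,0],"roll":0}]'
python3 -m jog '[{"linear":[-0.56,-0.82,0],"roll":0},{"linear":[-0.56,-0.82,0],"roll":0},{"linear":[-0.56,-0.82,0],"roll":0},{"linear":[-0.56,-0.82,0],"roll":0},{"linear":[-0.56,-0.82,0],"roll":0},{"linear":[-0.56,-0.82,0],"roll":0},{"linear":[-0.56,-0.82,0],"roll":0},{"linear":[-0.56,-0.82,0],"roll":0},{"linear":[0,0,0],"roll":0},{"linear":[0,0,0],"roll":0},{"linear":[0,0,0],"roll":0}]'
python3 - <<'E'
from h import *
i,c=snap("wrist","w1"); print(np.round(c["T"],3).tolist())
E
```

```text
time_s: 0.57
position: [0.1639, 0.5259, 0.315]
tool_rot: [[-1.0, -0.004, 0.003], [-0.004, 1.0, 0.006], [-0.003, 0.005, -1.0]]
ft_force: [-0.0, -0.2, 0.7]
grip_width: 0.0856
gripper_force: 0.0
time_s: 1.23
position: [0.3431, 0.2609, 0.3107]
tool_rot: [[-1.0, 0.001, -0.001], [0.001, 1.0, -0.0], [0.001, -0.0, -1.0]]
ft_force: [0.0, 0.9, -1.4]
grip_width: 0.0852
gripper_force: 0.0
time_s: 2.15
position: [0.5215, 0.0007, 0.3106]
tool_rot: [[-1.0, 0.001, -0.001], [0.001, 1.0, 0.001], [0.001, 0.001, -1.0]]
ft_force: [0.2, -0.0, -0.5]
grip_width: 0.0856
gripper_force: 0.0
[[-0.0, 0.959, 0.283, 0.45], [1.0, -0.0, 0.001, 0.0], [0.001, 0.283, -0.959, 0.455], [0.0, 0.0, 0.0, 1.0]]
```

View pics/w1.png

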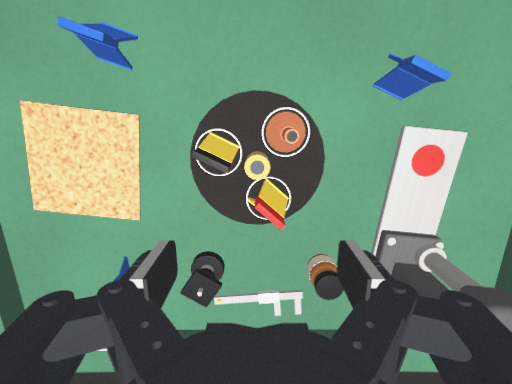

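The wrist view shows everything from above: nest centre (257,157), funnel spout (291,135), black tent (217,152), red tent (268,200), die (257,167), disc (428,160) and cork (82,160). I'll take a second view shifted in y for triangulation.

```bash
python3 -m jog '[{"linear":[0.5,0.75,0],"roll":0},{"linear":[0.5,0.75,0],"roll":0},{"linear":[0,0,0],"roll":0},{"linear":[0,0,0],"roll":0},{"linear":[0,0,0],"roll":0}]'
cat > m.py <<'E'
from h import *
def ell(c): return cv2.fitEllipse(cv2.convexHull(c))[0]
def meas(i,c):
    r={}
    h=cv2.cvtColor(i,cv2.COLOR_RGB2HSV)
    rb=sorted(red(i,60),key=lambda b:-cv2.contourArea(b))
    print("red",[(cen(b).round(1).tolist(),cv2.contourArea(b)) for b in rb[:3]])
    roi=np.zeros((384,512),np.uint8)
    dark=cv2.inRange(h,np.array((0,0,0)),np.array((180,255,70)))
    # nest = biggest hull of dark+ inside upper image
    green=cv2.inRange(h,np.array((60,60,40)),np.array((90,255,255)))
    n=cv2.bitwise_not(green); cs=[b for b in cv2.findContours(n,cv2.RETR_EXTERNAL,cv2.CHAIN_APPROX_NONE)[0] if 3000<cv2.contourArea(b)]
    for b in cs:
        q=cv2.approxPolyDP(cv2.convexHull(b),5,True)
        print("obj",cen(b).round(1),cv2.contourArea(b),len(q))
    w=cv2.inRange(h,np.array((0,0,170)),np.array((180,70,255)))
    for b in [b for b in cv2.findContours(w,cv2.RETR_EXTERNAL,cv2.CHAIN_APPROX_NONE)[0] if len(b)>50]:
        print("white",cen(b).round(1),cv2.contourArea(b),cv2.fitEllipse(cv2.convexHull(b)))
    y=blobs(i,(24,120,60),(34,255,255),40)
    for b in y: print("yel",cen(b).round(1),cv2.contourArea(b))
    for b in blobs(i,(3,100,60),(14,255,255),60)[:5]: print("cop",cen(b).round(1),cv2.contourArea(b))
E
python3 - <<'E'
from m import *
i,c=snap("wrist","w2"); np.save("w2T",c["T"]); print(c["T"][:3,3])
j=cv2.cvtColor(cv2.imread("pics/w1.png"),cv2.COLOR_BGR2RGB)
meas(j,c); print(); meas(i,c)
a=np.hstack([cv2.resize(x[85:235,180-o:330-o],None,fx=2.66,fy=2.66,interpolation=cv2.INTER_CUBIC) for x,o in((j,0),(i,38))])
cv2.imwrite("pics/crop1.png",cv2.cvtColor(a,cv2.COLOR_RGB2BGR))
E
```

```text
time_s: 2.62
position: [0.4816, 0.0611, 0.3117]
tool_rot: [[-1.0, -0.002, 0.001], [-0.002, 1.0, -0.0], [-0.001, -0.0, -1.0]]
ft_force: [-0.1, -0.3, 0.1]
grip_width: 0.0853
gripper_force: 0.0
[0.41007137 0.06042988 0.45588716]
red []
obj [293.7 310.1] 55454.0 7
obj [ 82.4 160.1] 12042.0 4
obj [257.1 157.5] 13952.5 10
white [265.5 300.1] 862.5 ((267.02972412109375, 303.7240905761719), (24.777517318725586, 109.84375), 90.70838928222656)
white [431.5 254.8] 223.5 ((433.074462890625, 256.67681884765625), (22.06231117248535, 34.3711051940918), 44.86367416381836)
white [251.4 199.2] 49.0 ((266.2088623046875, 198.30665588378906), (40.9561653137207, 41.95730209350586), 125.60932159423828)
white [283.6 189.7] 44.0 ((270.857666015625, 196.33616638183594), (37.88451385498047, 40.87281799316406), 136.93336486816406)
white [220.1 148.2] 124.5 ((217.9066619873047, 151.91525268554688), (46.3523063659668, 48.18193054199219), 137.74258422851562)
white [421.7 179.5] 6246.0 ((421.01666259765625, 181.53628540039062), (64.99405670166016, 230.75799560546875), 17.387758255004883)
white [285.4 131.5] 1837.0 
[... 579 characters left out ...]
9836425781, 287.910400390625), (11.25139045715332, 33.97716522216797), 15.676448822021484)
white [248.7 212.6] 43.0 ((236.0174560546875, 217.81817626953125), (37.01735305786133, 40.38178634643555), 130.05816650390625)
white [189.6 167.8] 87.5 ((183.46559143066406, 174.83685302734375), (43.07855987548828, 47.34658432006836), 128.04640197753906)
white [382.5 200.8] 5522.0 ((386.1523742675781, 199.7737579345703), (86.41934967041016, 116.26548767089844), 16.683149337768555)
white [248.1 155.9] 1676.0 ((248.13514709472656, 155.92750549316406), (46.64647674560547, 47.09031677246094), 112.2837905883789)
yel [181.8 172.2] 734.5
yel [236.6 219.5] 642.5
cop [247.7 156.2] 1144.0
cop [288.1 288. ] 227.0
```

View pics/crop1.png

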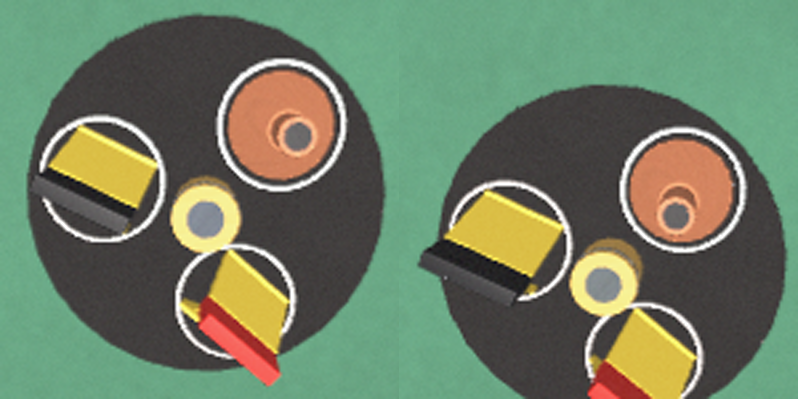

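The crops show both tents' bars leaning outward (black bar at about (212,160) and red bar at (270,213) in w1), the funnel spout at (292,136) and the die top at (257,167). Next I'll fit the rings and bars on metric planes and triangulate the tops.

```bash
cat > n.py <<'E'
from m import *
from scipy.optimize import least_squares
c1=optics.calibration("wrist"); c2=dict(c1); c2["T"]=np.load("w2T.npy"); c1=dict(c1)
c1["T"]=np.array([[-0.0,0.959,0.283,0.45],[1,0,0.001,0],[0.001,0.283,-0.959,0.455],[0,0,0,1.]])
I=[cv2.cvtColor(cv2.imread(f"pics/{n}.png"),cv2.COLOR_BGR2RGB) for n in("w1","w2")]
E
python3 - <<'E'
from n import *
for i,c in zip(I,(c1,c2)):
    h=cv2.cvtColor(i,cv2.COLOR_RGB2HSV)
    ob=[b for b in blobs(cv2.cvtColor(cv2.cvtColor(i,cv2.COLOR_RGB2HSV),cv2.COLOR_HSV2RGB),(0,0,0),(180,255,255))][:0]
    n=cv2.bitwise_not(cv2.inRange(h,np.array((60,60,40)),np.array((90,255,255))))
    nb=min([b for b in cv2.findContours(n,cv2.RETR_EXTERNAL,cv2.CHAIN_APPROX_NONE)[0] if 12500<cv2.contourArea(b)<15000],key=cv2.contourArea)
    cb=[b for b in cv2.findContours(n,cv2.RETR_EXTERNAL,cv2.CHAIN_APPROX_NONE)[0] if 10000<cv2.contourArea(b)<12100][0]
    P=plane(c,nb.reshape(-1,2),.004)[:,:2]
    f=least_squares(lambda p:np.hypot(*(P-p[:2]).T)-p[2],[.53,0,.11],loss="soft_l1",f_scale=.002).x
    print("nest",f.round(4))
    m=np.zeros(n.shape,np.uint8); cv2.drawContours(m,[nb],-1,255,-1)
    w=cv2.inRange(h,np.array((0,0,150)),np.array((180,80,255)))&m
    ys,xs=np.nonzero(w); W=plane(c,np.c_[xs,ys],.004)[:,:2]; W=W[abs(np.hypot(*(W-f[:2]).T)-.066)<.045]
    r3=lambda p:[np.c_[p[0]+.066*np.cos(p[2]+k*2.0944),p[1]+.066*np.sin(p[2]+k*2.0944)] for k in range(3)]
    best=min((least_squares(lambda p:np.min([abs(np.hypot(*(W-q).T)-p[3]) for q in r3(p)],0),[f[0],f[1],a,.038],loss="soft_l1",f_scale=.001) for a in np.linspace(0,2,5)),key=lambda s:s.cost)
    print("rings",best.x[:2].round(4),np.degrees(best.x[2]).round(1),best.x[3].round(4),best.cost,[q.round(4).tolist() for q in r3(best.x)])
    q=cv2.approxPolyDP(cv2.convexHull(cb),5,True).reshape(-1,2); print("cork",plane(c,q,.004)[:,:2].round(3).tolist(),plane(c,[cen(cb)],.004)[0].round(4))
i=I[0];h=cv2.cvtColor(i,cv2.COLOR_RGB2HSV)
for u in [(428,160),(265,211),(274,221),(208,158),(204,161),(200,120),(291,136),(257,167),(250,163),(255,155),(286,137)]: print(u,h[u[1],u[0]])
E
```

```text
nest [0.5264 0.001  0.1108]
rings [0.5263 0.0011] 16.6 0.0376 0.0005037890748992209 [[[0.5896, 0.0199]], [[0.4784, 0.0465]], [[0.511, -0.0631]]]
cork [[0.432, -0.367], [0.45, -0.189], [0.628, -0.206], [0.611, -0.386]] [ 0.5238 -0.2875  0.004 ]
nest [0.5271 0.0006 0.111 ]
rings [0.5267 0.0008] 16.5 0.0376 0.0004900090713522634 [[[0.59, 0.0196]], [[0.4788, 0.0462]], [[0.5113, -0.0634]]]
cork [[0.434, -0.347], [0.453, -0.186], [0.631, -0.209], [0.611, -0.387]] [ 0.527  -0.2838  0.004 ]
(428, 160) [  1 172 247]
(265, 211) [  2 156 247]
(274, 221) [  2 161 247]
(208, 158) [ 15   5 103]
(204, 161) [135   6  91]
(200, 120) [ 73  88 162]
(291, 136) [  0   5 111]
(257, 167) [109  29 148]
(250, 163) [ 28 102 247]
(255, 155) [ 27 107 247]
(286, 137) [ 10 106 224]
```

```bash
python3 - <<'E'
from n import *
R=[]
for k,(i,c) in enumerate(zip(I,(c1,c2))):
    h=cv2.cvtColor(i,cv2.COLOR_RGB2HSV).astype(int); H,S,V=h[...,0],h[...,1],h[...,2]
    yy,xx=np.mgrid[:384,:512]
    near=lambda u,v,r:(np.hypot(xx-u,yy-v)<r)
    o=np.array([(0,0),(-37,23)][k])
    def big(m):
        cs=cv2.findContours(m.astype(np.uint8)*255,cv2.RETR_EXTERNAL,cv2.CHAIN_APPROX_NONE)[0]; return max(cs,key=cv2.contourArea)
    redm=((H<6)|(H>174))&(S>140)&(V>200)
    d={}
    d["redbar"]=big(redm&near(270+o[0],213+o[1],28)); d["disc"]=big(redm&near(428+o[0],160+o[1],35))
    n=[V[yy.max()*0+96+o[1]+10,250+o[0]] ]
    d["blackbar"]=big((S<30)&(V>82)&(V<125)&near(210+o[0],160+o[1],24))
    d["spout"]=big((S<60)&(V<170)&near(291+o[0],135+o[1],7)); d["die"]=big((S<60)&(V<200)&near(257+o[0],167+o[1],9))
    print("matV",n)
    for a,b in d.items(): 
        t=cv2.minAreaRect(b); print(a,cen(b).round(1),cv2.contourArea(b),np.round(t[1],1))
    R.append(d)
for a in R[0]: print(a,*[np.round(x,4) for x in tri(c1,cen(R[0][a]),c2,cen(R[1][a]))])
for a in("redbar","blackbar"):
    for d,c in zip(R,(c1,c2)):
        P=plane(c,d[a].reshape(-1,2),.092)[:,:2].astype(np.float32)
        (x,y),(w,l),_=cv2.minAreaRect(P*1000); b=cv2.boxPoints(cv2.minAreaRect(P*1000)); e=max(b[1]-b[0],b[2]-b[1],key=np.linalg.norm)
        print(a,round(x),round(y),round(w),round(l),"ridge dir",np.degrees(np.arctan2(e[1],e[0])).round(1))
for d,c in zip(R,(c1,c2)): print("disc",plane(c,[cen(d["disc"])],.012)[0].round(4))
E
```

```text
matV [np.int64(67)]
redbar [269.4 216. ] 211.0 [35.1  6.9]
disc [427.7 160. ] 719.0 [27.6 33.2]
blackbar [210.1 161.8] 193.5 [38.5  8. ]
spout [291.7 135.8] 63.0 [9. 9.]
die [256.7 167.1] 130.5 [13. 13.]Traceback (most recent call last):
  File "<stdin>", line 15, in <module>
  File "<stdin>", line 9, in big
ValueError: max() iterable argument is empty
```

```bash
python3 - <<'E'
from n import *
R=[]
for k,(i,c) in enumerate(zip(I,(c1,c2))):
    H,S,V=np.moveaxis(cv2.cvtColor(i,cv2.COLOR_RGB2HSV).astype(int),2,0)
    yy,xx=np.mgrid[:384,:512]
    near=lambda u,v,r:(np.hypot(xx-u,yy-v)<r)
    def big(m): return max(cv2.findContours(m.astype(np.uint8)*255,cv2.RETR_EXTERNAL,cv2.CHAIN_APPROX_NONE)[0],key=cv2.contourArea)
    redm=((H<6)|(H>174))&(S>140)&(V>200)
    g=lambda a,b:(a,b)[k]
    d=dict(redbar=big(redm&near(*g((270,215),(230,243)),28)),disc=big(redm&near(*g((428,160),(391,183)),35)),
      blackbar=big((S<30)&(V>82)&(V<125)&near(*g((210,162),(168,191)),24)),
      spout=big((S<60)&(V<170)&near(*g((291,135),(246,166)),7)), die=big((S<60)&(V<200)&near(*g((257,167),(219,192)),9)))
    for a,b in d.items(): print(a,cen(b).round(1),cv2.contourArea(b),np.round(cv2.minAreaRect(b)[1],1))
    R.append(d)
for a in R[0]: print(a,*[np.round(x,4) for x in tri(c1,cen(R[0][a]),c2,cen(R[1][a]))])
for a in("redbar","blackbar"):
    for d,c in zip(R,(c1,c2)):
        P=plane(c,d[a].reshape(-1,2),.092)[:,:2].astype(np.float32)
        t=cv2.minAreaRect(P*1000); b=cv2.boxPoints(t); e=max(b[1]-b[0],b[2]-b[1],key=np.linalg.norm)
        print(a,np.round(t[0]+t[1],1),"ridge dir",np.degrees(np.arctan2(e[1],e[0])).round(1))
for d,c in zip(R,(c1,c2)): print("disc",plane(c,[cen(d["disc"])],.012)[0].round(4))
E
```

```text
redbar [269.4 216. ] 211.0 [35.1  6.9]
disc [427.7 160. ] 719.0 [27.6 33.2]
blackbar [210.1 161.8] 193.5 [38.5  8. ]
spout [291.7 135.8] 63.0 [9. 9.]
die [256.7 167.1] 130.5 [13. 13.]
redbar [227.9 241. ] 186.5 [34.7  6.2]
disc [386.6 183.8] 663.5 [27.6 31.1]
blackbar [178.9 193.2] 19.5 [17.4  2.7]
spout [245.8 166. ] 54.5 [8. 8.]
die [218.3 191.7] 118.5 [12.7 12. ]
redbar [0.5888 0.0185 0.0934] 0.0005
disc [0.5221 0.2768 0.0147] 0.0004
blackbar [ 0.5229 -0.0638  0.0541] 0.0141
spout [0.4773 0.0458 0.0952] 0.0007
die [0.5273 0.0006 0.0467] 0.0003
redbar [589.4  18.8  51.3  10.1] ridge dir 48.1
redbar [590.   18.7  51.5   9.7] ridge dir 48.2
blackbar [512.3 -63.6  50.6  11.2] ridge dir 64.1
blackbar [515.5 -50.6  23.5   4. ] ridge dir 61.6
disc [0.5224 0.2783 0.012 ]
disc [0.5229 0.2782 0.012 ]
```

Measured positions:
- **Red tent:** (0.590, 0.019), ridge at 48°, top 93 mm (92 expected).
- **Funnel:** (0.478, 0.046), top 95 mm (92 expected).
- **Black tent:** (0.512, −0.063), ridge at 64°.
- **Die:** (0.527, 0.001), top 47 mm (44 expected).
- **Disc:** (0.5225, 0.278), 15 mm (12 expected).
- **Cork mat:** centre (0.530, −0.287).

Everything matches the given sizes to about 3 mm, so I'll take the black tent first.

```bash
python3 -m jog '[{"linear":[-0.19,-0.78,0],"roll":0},{"linear":[-0.19,-0.78,0],"roll":0},{"linear":[-0.19,-0.78,0],"roll":0},{"linear":[-0.19,-0.78,0],"roll":0}]' >/dev/null
python3 -m jog '[{"linear":[0,0,0.3],"roll":0.97},{"linear":[0,0,0.3],"roll":0.97},{"linear":[0,0,0.3],"roll":0.97},{"linear":[0,0,0.3],"roll":0.97},{"linear":[0,0,0.3],"roll":0.97},{"linear":[0,0,0.3],"roll":0.97},{"linear":[0,0,0.3],"roll":0.97},{"linear":[0,0,0.3],"roll":0.97},{"linear":[0,0,0.3],"roll":0.97},{"linear":[0,0,0.3],"roll":0.97},{"linear":[0,0,0.3],"roll":0.97},{"linear":[0,0,0.3],"roll":0.97}]' >/dev/null
python3 -m jog '[{"linear":[0,0,0],"roll":0.96},{"linear":[0,0,0],"roll":0.96},{"linear":[0,0,0],"roll":0.96},{"linear":[0,0,0],"roll":0.96},{"linear":[0,0,0],"roll":0.96},{"linear":[0,0,0],"roll":0.96},{"linear":[0,0,0],"roll":0.96},{"linear":[0,0,0],"roll":0.96},{"linear":[0,0,0],"roll":0.96},{"linear":[0,0,0],"roll":0.96},{"linear":[0,0,0],"roll":0.96},{"linear":[0,0,0],"roll":0.96}]' >/dev/null
python3 -m jog '[{"linear":[0,0,0],"roll":0},{"linear":[0,0,0],"roll":0}]'
cat > go.py <<'E'
import sys,numpy as np
from rig import env
# usage: go.py X Y Z [yaw_of_tool_x]: tool-axis units for shift at present yaw, roll units
s=env.observe(); R=np.array(s["tool_rot"]); p=np.array(s["position"]); t=np.array([float(v) for v in sys.argv[1:4]])
yaw=np.degrees(np.arctan2(R[1,0],R[0,0])); print("t",round(s["time_s"],2),"pos",p.round(4),"yaw",yaw.round(2),"q6",round(float(s["q"][5]),1))
u=R.T@(t-p)/.04; print("units",u.round(3),"rows>=",int(np.ceil(np.linalg.norm(u))))
if len(sys.argv)>4: print("roll units",round(float(-((float(sys.argv[4])-yaw+180)%360-180)/5),3))
E
python3 go.py .5118 -.0635 .06 64
```

```text
time_s: 5.17
position: [0.5125, -0.0649, 0.1671]
tool_rot: [[0.434, 0.901, -0.0], [0.901, -0.434, 0.0], [-0.0, -0.0, -1.0]]
ft_force: [1.2, 0.3, 0.2]
grip_width: 0.0857
gripper_force: 0.0
t 5.17 pos [ 0.5125 -0.0649  0.1671] yaw 64.31 q6 5.3
units [ 0.025 -0.031  2.677] rows>= 3
roll units 0.062
```

```bash
python3 -m jog '[{"linear":[0.02,-0.03,0.54],"roll":0.06},{"linear":[0,0,0.54],"roll":0},{"linear":[0,0,0.54],"roll":0},{"linear":[0,0,0.54],"roll":0},{"linear":[0,0,0.54],"roll":0},{"linear":[0,0,0],"roll":0},{"linear":[0,0,0],"roll":0}]'
python3 -m jog '[{"linear":[0,0,0],"roll":0},{"linear":[0,0,0],"roll":0},{"linear":[0,0,0],"roll":0},{"linear":[0,0,0],"roll":0},{"linear":[0,0,0],"roll":0},{"linear":[0,0,0],"roll":0},{"linear":[0,0,0],"roll":0},{"linear":[0,0,0],"roll":0},{"linear":[0,0,0],"roll":0},{"linear":[0,0,0],"roll":0},{"linear":[0,0,0],"roll":0},{"linear":[0,0,0],"roll":0}]' -1 30
```

```text
time_s: 5.75
position: [0.5115, -0.0633, 0.059]
tool_rot: [[0.439, 0.899, -0.002], [0.899, -0.439, 0.001], [-0.0, -0.002, -1.0]]
ft_force: [0.1, 0.0, 0.2]
grip_width: 0.0857
gripper_force: 0.0
time_s: 6.75
position: [0.5116, -0.0632, 0.0594]
tool_rot: [[0.44, 0.898, 0.0], [0.898, -0.44, 0.0], [0.0, 0.0, -1.0]]
ft_force: [-2.5, 0.2, 3.7]
grip_width: 0.0108
gripper_force: 28.4
```

```bash
python3 -m jog '[{"linear":[0,0,-0.4],"roll":0},{"linear":[0,0,-0.65],"roll":0},{"linear":[0,0,-0.65],"roll":0},{"linear":[0,0,-0.65],"roll":0},{"linear":[0,0,-0.4],"roll":0},{"linear":[0,0,0],"roll":0}]'
python3 go.py .4842 -.3248 .06 64
```

```text
time_s: 7.25
position: [0.513, -0.0636, 0.1724]
tool_rot: [[0.44, 0.898, 0.006], [0.898, -0.44, -0.002], [0.001, 0.006, -1.0]]
ft_force: [-0.2, -0.2, 0.1]
grip_width: 0.0107
gripper_force: 28.0
t 7.25 pos [ 0.513  -0.0636  0.1724] yaw 63.92 q6 5.9
units [-6.183  2.207  2.821] rows>= 8
roll units -0.017
```

```bash
python3 -m jog '[{"linear":[-0.3,0.11,0],"roll":0},{"linear":[-0.65,0.23,0],"roll":0},{"linear":[-0.65,0.23,0],"roll":0},{"linear":[-0.65,0.23,0],"roll":0},{"linear":[-0.65,0.23,0],"roll":0},{"linear":[-0.65,0.23,0],"roll":0},{"linear":[-0.65,0.23,0],"roll":0},{"linear":[-0.65,0.23,0],"roll":0},{"linear":[-0.65,0.23,0],"roll":0},{"linear":[-0.6,0.22,0],"roll":0},{"linear":[-0.1,0.05,0],"roll":0},{"linear":[0,0,0],"roll":0}]'
python3 -m jog '[{"linear":[0,0,0.4],"roll":0},{"linear":[0,0,0.5],"roll":0},{"linear":[0,0,0.5],"roll":0},{"linear":[0,0,0.5],"roll":0},{"linear":[0,0,0.4],"roll":0},{"linear":[0,0,0.3],"roll":0},{"linear":[0,0,0.1],"roll":0},{"linear":[0,0,0.05],"roll":0},{"linear":[0,0,0],"roll":0},{"linear":[0,0,0],"roll":0}]'
python3 go.py .4842 -.3248 .06 64
```

```text
time_s: 8.25
position: [0.4812, -0.3266, 0.1673]
tool_rot: [[0.442, 0.897, -0.002], [0.897, -0.442, 0.002], [0.001, -0.003, -1.0]]
ft_force: [0.6, 0.1, -1.2]
grip_width: 0.011
gripper_force: 28.0
time_s: 9.08
position: [0.4822, -0.324, 0.0595]
tool_rot: [[0.439, 0.898, -0.0], [0.898, -0.439, 0.001], [0.0, -0.001, -1.0]]
ft_force: [-0.5, 1.3, 2.0]
grip_width: 0.0108
gripper_force: 29.1
t 9.08 pos [ 0.4822 -0.324   0.0595] yaw 63.96 q6 -19.5
units [ 0.004  0.054 -0.013] rows>= 1
roll units -0.009
```

```bash
python3 -m jog '[{"linear":[0,0,0],"roll":0},{"linear":[0,0,0],"roll":0},{"linear":[0,0,0],"roll":0},{"linear":[0,0,0],"roll":0},{"linear":[0,0,0],"roll":0},{"linear":[0,0,-0.4],"roll":0},{"linear":[0,0,-0.7],"roll":0.8},{"linear":[0,0,-0.7],"roll":0.8},{"linear":[0,0,-0.7],"roll":0.8},{"linear":[0,0,-0.4],"roll":0.8},{"linear":[0,0,0],"roll":0},{"linear":[0,0,0],"roll":0}]' 0
python3 go.py .5895 .019 .06 48.1
```

```text
time_s: 10.08
position: [0.4824, -0.325, 0.1757]
tool_rot: [[0.669, 0.743, 0.001], [0.743, -0.669, -0.001], [-0.0, 0.001, -1.0]]
ft_force: [-0.8, -0.2, -1.0]
grip_width: 0.0429
gripper_force: 0.0
t 10.08 pos [ 0.4824 -0.325   0.1757] yaw 47.98 q6 -3.6
units [ 8.183 -3.771  2.886] rows>= 10
roll units -0.024
```

```bash
python3 -m jog '[{"linear":[0.4,-0.18,0],"roll":0},{"linear":[0.75,-0.35,0],"roll":0},{"linear":[0.75,-0.35,0],"roll":0},{"linear":[0.75,-0.35,0],"roll":0},{"linear":[0.75,-0.35,0],"roll":0},{"linear":[0.75,-0.35,0],"roll":0},{"linear":[0.75,-0.35,0],"roll":0},{"linear":[0.75,-0.34,0],"roll":0},{"linear":[0.75,-0.34,0],"roll":0},{"linear":[0.75,-0.34,0],"roll":0},{"linear":[0.75,-0.34,0],"roll":0},{"linear":[0.28,-0.13,0],"roll":0}]' 0 >/dev/null
python3 -m jog '[{"linear":[0,0,0],"roll":0},{"linear":[0,0,0],"roll":0},{"linear":[0,0,0],"roll":0}]'
python3 go.py .5895 .019 .06 48.1
```

```text
time_s: 11.33
position: [0.5893, 0.0178, 0.1746]
tool_rot: [[0.671, 0.742, -0.001], [0.742, -0.671, -0.0], [-0.001, -0.001, -1.0]]
ft_force: [0.7, 0.6, 0.8]
grip_width: 0.043
gripper_force: 0.0
t 11.33 pos [0.5893 0.0178 0.1746] yaw 47.88 q6 32.4
units [ 0.029 -0.014  2.865] rows>= 3
roll units -0.044
```

Pose is on target; I'll descend with the fingers 43 mm apart (the bar is 10 mm), grip and lift.

```bash
python3 -m jog '[{"linear":[0.03,-0.01,0.5],"roll":-0.04},{"linear":[0,0,0.6],"roll":0},{"linear":[0,0,0.6],"roll":0},{"linear":[0,0,0.6],"roll":0},{"linear":[0,0,0.4],"roll":0},{"linear":[0,0,0.17],"roll":0},{"linear":[0,0,0],"roll":0},{"linear":[0,0,0],"roll":0}]'
python3 -m jog '[{"linear":[0,0,0],"roll":0},{"linear":[0,0,0],"roll":0},{"linear":[0,0,0],"roll":0},{"linear":[0,0,0],"roll":0},{"linear":[0,0,0],"roll":0},{"linear":[0,0,0],"roll":0},{"linear":[0,0,0],"roll":0},{"linear":[0,0,0],"roll":0},{"linear":[0,0,0],"roll":0}]' -1 30
python3 -m jog '[{"linear":[0,0,-0.4],"roll":0},{"linear":[0,0,-0.65],"roll":0},{"linear":[0,0,-0.65],"roll":0},{"linear":[0,0,-0.65],"roll":0},{"linear":[0,0,-0.45],"roll":0},{"linear":[0,0,0],"roll":0}]'
python3 go.py .5758 -.2492 .0595 48
```

```text
time_s: 12.0
position: [0.5905, 0.0192, 0.0611]
tool_rot: [[0.668, 0.744, 0.001], [0.744, -0.668, -0.0], [0.0, 0.001, -1.0]]
ft_force: [-0.0, -0.6, 1.1]
grip_width: 0.0424
gripper_force: 0.0
time_s: 12.75
position: [0.5905, 0.0201, 0.0612]
tool_rot: [[0.668, 0.745, 0.001], [0.745, -0.668, -0.0], [0.001, 0.001, -1.0]]
ft_force: [-2.1, -0.1, 6.4]
grip_width: 0.0096
gripper_force: 34.1
time_s: 13.25
position: [0.5916, 0.02, 0.1764]
tool_rot: [[0.668, 0.745, 0.007], [0.745, -0.668, -0.001], [0.004, 0.006, -1.0]]
ft_force: [-0.1, 1.2, -0.2]
grip_width: 0.01
gripper_force: 33.1
t 13.25 pos [0.5916 0.02   0.1764] yaw 48.12 q6 32.4
units [-5.286  4.181  2.927] rows>= 8
roll units 0.025
```

```bash
python3 -m jog '[{"linear":[-0.3,0.24,0],"roll":0},{"linear":[-0.58,0.46,0],"roll":0},{"linear":[-0.58,0.46,0],"roll":0},{"linear":[-0.58,0.46,0],"roll":0},{"linear":[-0.58,0.46,0],"roll":0},{"linear":[-0.58,0.46,0],"roll":0},{"linear":[-0.58,0.46,0],"roll":0},{"linear":[-0.58,0.46,0],"roll":0},{"linear":[-0.58,0.46,0],"roll":0},{"linear":[-0.35,0.26,0],"roll":0},{"linear":[0,0,0],"roll":0},{"linear":[0,0,0],"roll":0}]' >/dev/null
python3 -m jog '[{"linear":[0,0,0.4],"roll":0},{"linear":[0,0,0.55],"roll":0},{"linear":[0,0,0.55],"roll":0},{"linear":[0,0,0.5],"roll":0},{"linear":[0,0,0.4],"roll":0},{"linear":[0,0,0.3],"roll":0},{"linear":[0,0,0.1],"roll":0},{"linear":[0,0,0.05],"roll":0},{"linear":[0,0,0],"roll":0},{"linear":[0,0,0],"roll":0}]'
python3 go.py .5758 -.2492 .0612 48
```

```text
time_s: 15.08
position: [0.5729, -0.247, 0.0609]
tool_rot: [[0.666, 0.746, -0.001], [0.746, -0.666, 0.001], [-0.0, -0.001, -1.0]]
ft_force: [-8.7, 5.7, 20.9]
grip_width: 0.0096
gripper_force: 44.3
t 15.08 pos [ 0.5729 -0.247   0.0609] yaw 48.21 q6 7.6
units [ 0.007  0.091 -0.008] rows>= 1
roll units 0.043
```

```bash
python3 -m jog '[{"linear":[0,0,-0.03],"roll":0},{"linear":[0,0,0],"roll":0}]'
python3 -m jog '[{"linear":[0,0,0],"roll":0},{"linear":[0,0,0],"roll":0},{"linear":[0,0,0],"roll":0},{"linear":[0,0,0],"roll":0},{"linear":[0,0,0],"roll":0},{"linear":[0,0,-0.4],"roll":0},{"linear":[0,0,-0.7],"roll":0},{"linear":[0,0,-0.7],"roll":0},{"linear":[0,0,-0.7],"roll":0},{"linear":[0,0,-0.4],"roll":0},{"linear":[0,0,0],"roll":0},{"linear":[0,0,0],"roll":0}]' 0
python3 go.py .4780 .0460 .06 130
```

```text
time_s: 15.25
position: [0.5735, -0.2474, 0.0609]
tool_rot: [[0.667, 0.745, 0.0], [0.745, -0.667, 0.0], [0.0, 0.0, -1.0]]
ft_force: [-2.9, 2.6, 11.7]
grip_width: 0.0095
gripper_force: 42.5
time_s: 16.25
position: [0.5735, -0.2491, 0.1759]
tool_rot: [[0.668, 0.744, 0.001], [0.744, -0.668, -0.001], [0.0, 0.001, -1.0]]
ft_force: [0.5, 0.5, 1.0]
grip_width: 0.0426
gripper_force: 0.0
t 16.25 pos [ 0.5735 -0.2491  0.1759] yaw 48.11 q6 7.6
units [ 3.897 -6.705  2.893] rows>= 9
roll units -16.378
```

```bash
python3 -m jog '[{"linear":[0.2,-0.34,0],"roll":0},{"linear":[0.35,-0.6,0],"roll":0},{"linear":[0.35,-0.6,0],"roll":0},{"linear":[0.35,-0.6,0],"roll":0},{"linear":[0.35,-0.6,0],"roll":0},{"linear":[0.35,-0.6,0],"roll":0},{"linear":[0.35,-0.6,0],"roll":0},{"linear":[0.35,-0.6,0],"roll":0},{"linear":[0.35,-0.6,0],"roll":0},{"linear":[0.35,-0.6,0],"roll":0},{"linear":[0.35,-0.6,0],"roll":0},{"linear":[0.2,-0.36,0],"roll":0}]' >/dev/null
python3 -m jog '[{"linear":[0,0,0],"roll":-0.9},{"linear":[0,0,0],"roll":-0.9},{"linear":[0,0,0],"roll":-0.9},{"linear":[0,0,0],"roll":-0.9},{"linear":[0,0,0],"roll":-0.9},{"linear":[0,0,0],"roll":-0.9},{"linear":[0,0,0],"roll":-0.9},{"linear":[0,0,0],"roll":-0.9},{"linear":[0,0,0],"roll":-0.9}]' >/dev/null
python3 -m jog '[{"linear":[0,0,0],"roll":-0.9},{"linear":[0,0,0],"roll":-0.9},{"linear":[0,0,0],"roll":-0.9},{"linear":[0,0,0],"roll":-0.9},{"linear":[0,0,0],"roll":-0.9},{"linear":[0,0,0],"roll":-0.9},{"linear":[0,0,0],"roll":-0.9},{"linear":[0,0,0],"roll":-0.9},{"linear":[0,0,0],"roll":-0.9},{"linear":[0,0,0],"roll":0},{"linear":[0,0,0],"roll":0}]'
python3 go.py .4780 .0460 .06 130
```

```text
time_s: 18.92
position: [0.4776, 0.0461, 0.1746]
tool_rot: [[-0.629, 0.777, -0.002], [0.777, 0.629, 0.0], [0.002, -0.002, -1.0]]
ft_force: [-0.1, -0.5, 0.5]
grip_width: 0.0427
gripper_force: 0.0
t 18.92 pos [0.4776 0.0461 0.1746] yaw 128.97 q6 -47.6
units [-0.013  0.012  2.866] rows>= 3
roll units -0.206
```

```bash
python3 -m jog '[{"linear":[0,0,0.5],"roll":0},{"linear":[0,0,0.6],"roll":0},{"linear":[0,0,0.6],"roll":0},{"linear":[0,0,0.6],"roll":0},{"linear":[0,0,0.4],"roll":0},{"linear":[0,0,0.16],"roll":0},{"linear":[0,0,0],"roll":0},{"linear":[0,0,0],"roll":0}]'
python3 -m jog '[{"linear":[0,0,0],"roll":0},{"linear":[0,0,0],"roll":0},{"linear":[0,0,0],"roll":0},{"linear":[0,0,0],"roll":0},{"linear":[0,0,0],"roll":0},{"linear":[0,0,0],"roll":0},{"linear":[0,0,0],"roll":0},{"linear":[0,0,0],"roll":0},{"linear":[0,0,0],"roll":0}]' -1 40
python3 -m jog '[{"linear":[0,0,-0.4],"roll":0},{"linear":[0,0,-0.65],"roll":0},{"linear":[0,0,-0.65],"roll":0},{"linear":[0,0,-0.65],"roll":0},{"linear":[0,0,-0.5],"roll":0},{"linear":[0,0,0],"roll":0}]'
python3 go.py .4922 -.2412 .06 130
```

```text
time_s: 19.58
position: [0.4783, 0.046, 0.0616]
tool_rot: [[-0.63, 0.777, -0.0], [0.777, 0.63, 0.0], [0.0, 0.0, -1.0]]
ft_force: [-0.1, 0.3, 0.1]
grip_width: 0.0429
gripper_force: 0.0
time_s: 20.33
position: [0.4785, 0.0459, 0.0621]
tool_rot: [[-0.631, 0.776, 0.002], [0.776, 0.631, -0.0], [-0.001, 0.001, -1.0]]
ft_force: [-2.1, -0.8, 6.6]
grip_width: 0.0188
gripper_force: 39.8
time_s: 20.83
position: [0.4795, 0.0459, 0.179]
tool_rot: [[-0.631, 0.776, 0.007], [0.776, 0.631, -0.001], [-0.005, 0.005, -1.0]]
ft_force: [0.8, 0.5, -2.0]
grip_width: 0.0191
gripper_force: 39.5
t 20.83 pos [0.4795 0.0459 0.179 ] yaw 129.11 q6 -47.8
units [-5.753 -4.296  2.984] rows>= 8
roll units -0.177
```

```bash
python3 -m jog '[{"linear":[-0.3,-0.22,0],"roll":0},{"linear":[-0.62,-0.46,0],"roll":0},{"linear":[-0.62,-0.46,0],"roll":0},{"linear":[-0.62,-0.46,0],"roll":0},{"linear":[-0.62,-0.46,0],"roll":0},{"linear":[-0.62,-0.46,0],"roll":0},{"linear":[-0.62,-0.46,0],"roll":0},{"linear":[-0.62,-0.46,0],"roll":0},{"linear":[-0.62,-0.46,0],"roll":0},{"linear":[-0.49,-0.4,0],"roll":0},{"linear":[0,0,0],"roll":0},{"linear":[0,0,0],"roll":0}]' >/dev/null
python3 -m jog '[{"linear":[0,0,0.4],"roll":0},{"linear":[0,0,0.55],"roll":0},{"linear":[0,0,0.55],"roll":0},{"linear":[0,0,0.5],"roll":0},{"linear":[0,0,0.4],"roll":0},{"linear":[0,0,0.3],"roll":0},{"linear":[0,0,0.15],"roll":0},{"linear":[0,0,0.05],"roll":0},{"linear":[0,0,0],"roll":0},{"linear":[0,0,0],"roll":0}]'
python3 go.py .4922 -.2412 .0615 130
```

```text
time_s: 22.67
position: [0.4888, -0.2396, 0.0618]
tool_rot: [[-0.632, 0.775, -0.001], [0.775, 0.632, -0.0], [0.0, -0.001, -1.0]]
ft_force: [-12.2, 4.8, 27.7]
grip_width: 0.0187
gripper_force: 42.5
t 22.67 pos [ 0.4888 -0.2396  0.0618] yaw 129.2 q6 -77.7
units [-0.084  0.041  0.008] rows>= 1
roll units -0.161
```

```bash
python3 -m jog '[{"linear":[0,0,-0.05],"roll":0},{"linear":[0,0,0],"roll":0}]'
python3 -m jog '[{"linear":[0,0,0],"roll":0},{"linear":[0,0,0],"roll":0},{"linear":[0,0,0],"roll":0},{"linear":[0,0,0],"roll":0},{"linear":[0,0,0],"roll":0},{"linear":[0,0,-0.4],"roll":0},{"linear":[0,0,-0.7],"roll":0},{"linear":[0,0,-0.7],"roll":0},{"linear":[0,0,-0.7],"roll":0},{"linear":[0,0,-0.7],"roll":0},{"linear":[0,0,-0.6],"roll":0},{"linear":[0,0,0],"roll":0}]' 0
python3 -m jog '[{"linear":[0.2,0.2,-0.5],"roll":0},{"linear":[0.4,0.4,-0.5],"roll":0},{"linear":[0.4,0.4,-0.5],"roll":0},{"linear":[0.4,0.4,-0.5],"roll":0},{"linear":[0.4,0.4,0],"roll":0},{"linear":[0.4,0.4,0],"roll":0},{"linear":[0.4,0.4,0],"roll":0},{"linear":[0.4,0.4,0],"roll":0},{"linear":[0.4,0.4,0],"roll":0},{"linear":[0,0,0],"roll":0},{"linear":[0,0,0],"roll":0},{"linear":[0,0,0],"roll":0}]' 1
python3 - <<'E'
from h import *
i,c=snap("wrist","w3"); np.save("w3T",c["T"]); print(np.round(c["T"],3).tolist())
E
python3 go.py .527 .001 .01 129
```

```text
time_s: 22.83
position: [0.4898, -0.24, 0.0619]
tool_rot: [[-0.632, 0.775, 0.001], [0.775, 0.632, -0.0], [-0.001, 0.0, -1.0]]
ft_force: [-1.3, -0.4, -1.6]
grip_width: 0.0185
gripper_force: 39.5
time_s: 23.83
position: [0.491, -0.2419, 0.2181]
tool_rot: [[-0.631, 0.776, 0.007], [0.776, 0.631, -0.005], [-0.008, 0.002, -1.0]]
ft_force: [-0.0, -0.0, 0.1]
grip_width: 0.0427
gripper_force: 0.0
time_s: 24.83
position: [0.5094, -0.0501, 0.2929]
tool_rot: [[-0.631, 0.776, -0.001], [0.776, 0.631, -0.0], [0.0, -0.001, -1.0]]
ft_force: [0.6, 0.4, -0.4]
grip_width: 0.085
gripper_force: 0.0
[[0.776, 0.605, 0.179, 0.465], [0.631, -0.744, -0.22, 0.005], [0.0, 0.283, -0.959, 0.437], [0.0, 0.0, 0.0, 1.0]]
t 24.88 pos [ 0.5094 -0.0504  0.2929] yaw 129.07 q6 -58.0
units [0.717 1.154 7.073] rows>= 8
roll units 0.013
```

View pics/w3.png

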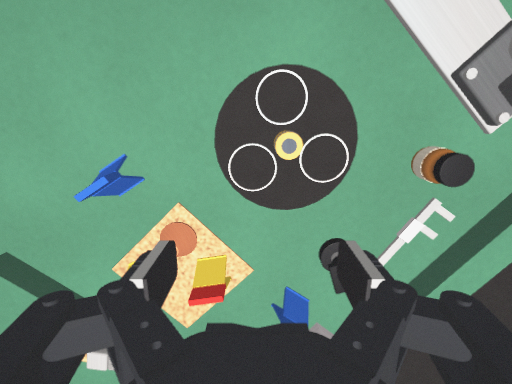

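w3 shows the funnel at (178,238) and the red tent at (210,280) upright on the cork. The black tent is partly behind the left finger. The three rings are empty, and the die is alone at (289,146). I'll refine the rings and die, then go.

```bash
python3 - <<'E'
from h import *
i=cv2.cvtColor(cv2.imread("pics/w3.png"),cv2.COLOR_BGR2RGB); c=optics.calibration("wrist"); c["T"]=np.load("w3T.npy")
for b in blobs(i,(0,0,150),(180,80,255),500):
    e=cv2.fitEllipse(b)
    if 40<e[1][0]<70 and e[1][1]<70: print("ring",plane(c,[e[0]],.004)[0].round(4),np.round(e[1],1))
H,S,V=np.moveaxis(cv2.cvtColor(i,cv2.COLOR_RGB2HSV).astype(int),2,0); yy,xx=np.mgrid[:384,:512]
m=(np.hypot(xx-289,yy-146)<10)&(S<60)&(V<200)
b=max(cv2.findContours(m.astype(np.uint8)*255,cv2.RETR_EXTERNAL,cv2.CHAIN_APPROX_NONE)[0],key=cv2.contourArea)
print("die",cen(b),plane(c,[cen(b)],.044)[0].round(4),plane(c,[cen(b)],.0465)[0].round(4))
E
```

```text
ring [0.4777 0.0476 0.004 ] [51.6 55.2]
ring [0.5896 0.0209 0.004 ] [46.8 50.3]
ring [ 0.5106 -0.0626  0.004 ] [47.1 48.2]
die [288.78284473 145.77633008] [5.279e-01 5.000e-04 4.400e-02] [5.275e-01 5.000e-04 4.650e-02]
```

```bash
python3 -m jog '[{"linear":[0.12,0.19,0.6],"roll":0},{"linear":[0.12,0.19,0.7],"roll":0},{"linear":[0.12,0.19,0.7],"roll":0},{"linear":[0.12,0.19,0.7],"roll":0},{"linear":[0.12,0.19,0.7],"roll":0},{"linear":[0.11,0.2,0.6],"roll":0},{"linear":[0,0,0],"roll":0},{"linear":[0,0,0],"roll":0},{"linear":[0,0,0],"roll":0}]' 1 40
python3 go.py .5275 .0007 .012 129
```

```text
time_s: 25.63
position: [0.5279, 0.0004, 0.1347]
tool_rot: [[-0.63, 0.776, 0.002], [0.776, 0.63, -0.001], [-0.002, 0.001, -1.0]]
ft_force: [-0.6, 0.8, 0.3]
grip_width: 0.0854
gripper_force: 0.0
t 25.63 pos [5.279e-01 4.000e-04 1.347e-01] yaw 129.06 q6 -51.9
units [ 0.017 -0.006  3.067] rows>= 4
roll units 0.013
```

```bash
python3 -m jog '[{"linear":[0,0,0.6],"roll":0},{"linear":[0,0,0.6],"roll":0},{"linear":[0,0,0.6],"roll":0},{"linear":[0,0,0.6],"roll":0},{"linear":[0,0,0.4],"roll":0},{"linear":[0,0,0.25],"roll":0},{"linear":[0,0,0],"roll":0},{"linear":[0,0,0],"roll":0}]'
python3 -m jog '[{"linear":[0,0,0],"roll":0},{"linear":[0,0,0],"roll":0},{"linear":[0,0,0],"roll":0},{"linear":[0,0,0],"roll":0},{"linear":[0,0,0],"roll":0},{"linear":[0,0,0],"roll":0},{"linear":[0,0,0],"roll":0},{"linear":[0,0,0],"roll":0},{"linear":[0,0,0],"roll":0}]' -1 60
python3 -m jog '[{"linear":[0,0,-0.3],"roll":0},{"linear":[0,0,-0.6],"roll":0},{"linear":[0,0,-0.6],"roll":0},{"linear":[0,0,-0.5],"roll":0},{"linear":[0,0,0],"roll":0},{"linear":[0,0,0],"roll":0}]'
python3 go.py .5226 .278 .022 129
```

```text
time_s: 26.3
position: [0.528, 0.0008, 0.0124]
tool_rot: [[-0.63, 0.776, 0.002], [0.776, 0.63, -0.0], [-0.001, 0.001, -1.0]]
ft_force: [0.2, -0.5, 0.2]
grip_width: 0.0852
gripper_force: 0.0
time_s: 27.05
position: [0.5274, 0.0013, 0.0123]
tool_rot: [[-0.631, 0.776, 0.001], [0.776, 0.631, -0.0], [-0.001, 0.0, -1.0]]
ft_force: [-2.0, -0.4, 7.6]
grip_width: 0.0389
gripper_force: 59.7
time_s: 27.55
position: [0.5272, 0.0014, 0.0915]
tool_rot: [[-0.631, 0.776, 0.001], [0.776, 0.631, -0.0], [-0.001, 0.001, -1.0]]
ft_force: [-0.7, 0.4, -3.6]
grip_width: 0.0384
gripper_force: 60.9
t 27.55 pos [0.5272 0.0014 0.0915] yaw 129.11 q6 -51.8
units [5.439 4.271 1.736] rows>= 8
roll units 0.023
```

```bash
python3 -m jog '[{"linear":[0.3,0.22,0],"roll":0},{"linear":[0.58,0.46,0],"roll":0},{"linear":[0.58,0.46,0],"roll":0},{"linear":[0.58,0.46,0],"roll":0},{"linear":[0.58,0.46,0],"roll":0},{"linear":[0.58,0.46,0],"roll":0},{"linear":[0.58,0.46,0],"roll":0},{"linear":[0.58,0.46,0],"roll":0},{"linear":[0.58,0.46,0],"roll":0},{"linear":[0.5,0.37,0],"roll":0},{"linear":[0,0,0],"roll":0},{"linear":[0,0,0],"roll":0}]' >/dev/null
python3 -m jog '[{"linear":[0,0,0],"roll":0},{"linear":[0,0,0],"roll":0}]'
python3 - <<'E'
from h import *
i,c=snap("wrist","w4"); snap("side","s4"); print(np.round(c["T"],3).tolist())
E
python3 go.py .5226 .278 .0208 129
```

```text
time_s: 28.72
position: [0.5223, 0.277, 0.0904]
tool_rot: [[-0.63, 0.777, -0.002], [0.777, 0.63, -0.001], [0.0, -0.002, -1.0]]
ft_force: [-0.2, 0.6, -3.3]
grip_width: 0.0385
gripper_force: 61.2
[[0.776, 0.605, 0.178, 0.478], [0.631, -0.744, -0.22, 0.332], [-0.001, 0.283, -0.959, 0.235], [0.0, 0.0, 0.0, 1.0]]
t 28.82 pos [0.5226 0.277  0.091 ] yaw 129.03 q6 -22.6
units [0.018 0.018 1.754] rows>= 2
roll units 0.006
```

View pics/w4.png

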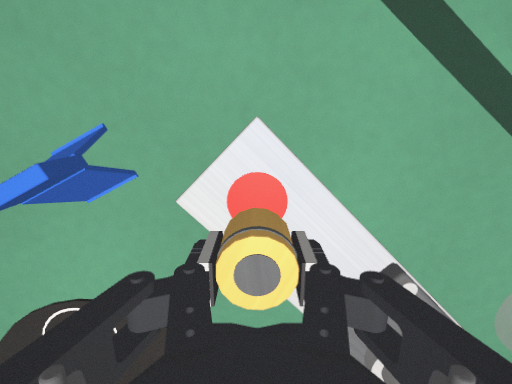

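The disc (centre column 257) is directly in line with the held die (centre column 257), and nothing is in the way. Next I'll lower it.

```bash
python3 -m jog '[{"linear":[0.02,0.02,0.3],"roll":0},{"linear":[0,0,0.4],"roll":0},{"linear":[0,0,0.4],"roll":0},{"linear":[0,0,0.3],"roll":0},{"linear":[0,0,0.2],"roll":0},{"linear":[0,0,0.1],"roll":0},{"linear":[0,0,0.02],"roll":0},{"linear":[0,0,0],"roll":0},{"linear":[0,0,0],"roll":0}]'
python3 go.py .5226 .278 .0204 129
```

```text
time_s: 29.57
position: [0.523, 0.2791, 0.0232]
tool_rot: [[-0.631, 0.776, 0.001], [0.776, 0.631, 0.0], [-0.0, 0.001, -1.0]]
ft_force: [-1.1, -0.8, -3.2]
grip_width: 0.0389
gripper_force: 61.2
t 29.57 pos [0.523  0.2791 0.0232] yaw 129.1 q6 -22.4
units [-0.015 -0.027  0.071] rows>= 1
roll units 0.019
```

```bash
python3 -m jog '[{"linear":[-0.01,-0.02,0.03],"roll":0},{"linear":[0,0,0.02],"roll":0},{"linear":[0,0,0.02],"roll":0},{"linear":[0,0,0],"roll":0},{"linear":[0,0,0],"roll":0}]'
python3 go.py .5226 .278 .0204 129
```

```text
time_s: 29.98
position: [0.5223, 0.2783, 0.0203]
tool_rot: [[-0.631, 0.776, 0.001], [0.776, 0.631, 0.0], [-0.0, 0.0, -1.0]]
ft_force: [-1.5, -2.0, 4.5]
grip_width: 0.0384
gripper_force: 62.0
t 29.98 pos [0.5223 0.2783 0.0203] yaw 129.11 q6 -22.5
units [-0.01   0.    -0.002] rows>= 1
roll units 0.022
```

```bash
python3 -m jog '[{"linear":[0,0,0],"roll":0},{"linear":[0,0,0],"roll":0},{"linear":[0,0,0],"roll":0},{"linear":[0,0,0],"roll":0},{"linear":[0,0,0],"roll":0},{"linear":[0,0,0],"roll":0},{"linear":[0,0,0],"roll":0},{"linear":[0,0,0],"roll":0}]' 1
python3 -m jog '[{"linear":[0,0,-0.3],"roll":0},{"linear":[0,0,-0.6],"roll":0},{"linear":[0,0,-0.8],"roll":0},{"linear":[0,0,-0.8],"roll":0},{"linear":[0,0,-0.8],"roll":0},{"linear":[0,0,-0.8],"roll":0},{"linear":[0,0,-0.8],"roll":0},{"linear":[0,0,-0.3],"roll":0},{"linear":[0,0,0],"roll":0},{"linear":[0,0,0],"roll":0},{"linear":[0,0,0],"roll":0}]'
python3 - <<'E'
from h import *
i,c=snap("wrist","w5"); np.save("w5T",c["T"])
H,S,V=np.moveaxis(cv2.cvtColor(i,cv2.COLOR_RGB2HSV).astype(int),2,0)
m=(((H<6)|(H>174))&(S>140)&(V>150)).astype(np.uint8)*255
b=max(cv2.findContours(m,cv2.RETR_EXTERNAL,cv2.CHAIN_APPROX_NONE)[0],key=cv2.contourArea); print(cv2.boundingRect(b),cv2.contourArea(b))
P=plane(c,cv2.convexHull(b).reshape(-1,2),.012)[:,:2]; print(P.min(0).round(3),P.max(0).round(3))
E
python3 go.py .5226 .278 .0204 129
```

```text
time_s: 30.65
position: [0.5223, 0.2783, 0.0197]
tool_rot: [[-0.631, 0.776, 0.0], [0.776, 0.631, 0.0], [-0.0, 0.0, -1.0]]
ft_force: [0.3, 0.0, 0.2]
grip_width: 0.0854
gripper_force: 0.0
time_s: 31.57
position: [0.5217, 0.2781, 0.2262]
tool_rot: [[-0.631, 0.776, -0.003], [0.776, 0.631, -0.001], [0.001, -0.003, -1.0]]
ft_force: [-0.5, -0.0, -0.9]
grip_width: 0.0852
gripper_force: 0.0
(239, 153, 37, 26) 160.5
[0.498 0.255] [0.545 0.302]
t 31.62 pos [0.5217 0.2781 0.226 ] yaw 129.1 q6 -22.5
units [-0.022  0.03   5.14 ] rows>= 6
roll units 0.021
```

View pics/w5.png

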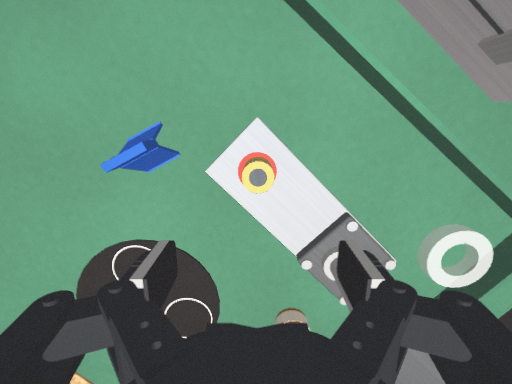

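w5 shows the die upright at (258,175) on the red disc, with an even rim of red (239–276 columns). Next I'll check its position and fetch the funnel.

```bash
python3 - <<'E'
from h import *
i=cv2.cvtColor(cv2.imread("pics/w5.png"),cv2.COLOR_BGR2RGB); c=optics.calibration("wrist"); c["T"]=np.load("w5T.npy")
H,S,V=np.moveaxis(cv2.cvtColor(i,cv2.COLOR_RGB2HSV).astype(int),2,0); yy,xx=np.mgrid[:384,:512]
m=(np.hypot(xx-258,yy-178)<11)&(S<80)&(V<200)
b=max(cv2.findContours(m.astype(np.uint8)*255,cv2.RETR_EXTERNAL,cv2.CHAIN_APPROX_NONE)[0],key=cv2.contourArea); print(cen(b),plane(c,[cen(b)],.052)[0].round(4))
E
python3 go.py .4895 -.2405 .1767 129.2
```

```text
[257.51548673 177.26106195] [0.5233 0.2777 0.052 ]
t 31.62 pos [0.5217 0.2781 0.226 ] yaw 129.1 q6 -22.5
units [-9.555 -8.799  1.247] rows>= 14
roll units -0.019
```

```bash
python3 -m jog '[{"linear":[-0.3,-0.28,0],"roll":0},{"linear":[-0.6,-0.55,0],"roll":0},{"linear":[-0.6,-0.55,0],"roll":0},{"linear":[-0.6,-0.55,0],"roll":0},{"linear":[-0.6,-0.55,0],"roll":0},{"linear":[-0.6,-0.55,0],"roll":0},{"linear":[-0.6,-0.55,0],"roll":0},{"linear":[-0.6,-0.55,0],"roll":0},{"linear":[-0.6,-0.55,0],"roll":0}]' 0 40 >/dev/null
python3 -m jog '[{"linear":[-0.6,-0.55,0.1],"roll":0},{"linear":[-0.6,-0.55,0.2],"roll":0},{"linear":[-0.6,-0.55,0.2],"roll":0},{"linear":[-0.6,-0.55,0.2],"roll":0},{"linear":[-0.6,-0.55,0.2],"roll":0},{"linear":[-0.6,-0.55,0.2],"roll":0},{"linear":[-0.6,-0.55,0.1],"roll":0},{"linear":[-0.25,-0.27,0],"roll":0},{"linear":[0,0,0],"roll":0},{"linear":[0,0,0],"roll":0},{"linear":[0,0,0],"roll":0}]'
python3 go.py .4895 -.2405 .062 129.2
python3 - <<'E'
from h import *
i,c=snap("side","s5"); j,e=snap("scene","c5")
a=np.hstack([cv2.resize(i[215:325,230:410],(400,244)),cv2.resize(j[130:240,100:280],(400,244))]); cv2.imwrite("pics/crop2.png",cv2.cvtColor(a,cv2.COLOR_RGB2BGR))
E
```

```text
time_s: 33.28
position: [0.4901, -0.2389, 0.1795]
tool_rot: [[-0.631, 0.775, -0.0], [0.775, 0.631, 0.001], [0.001, 0.0, -1.0]]
ft_force: [-0.3, -0.2, 0.0]
grip_width: 0.0426
gripper_force: 0.0
t 33.28 pos [ 0.4901 -0.2389  0.1795] yaw 129.16 q6 -77.6
units [-0.025 -0.037  2.939] rows>= 3
roll units -0.009
```

View pics/crop2.png

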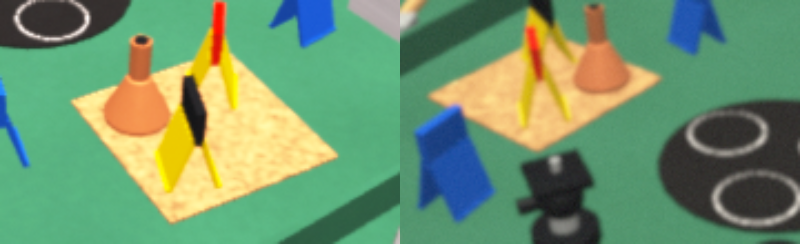

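Both crops show all three standing upright well inside the cork, with the funnel at the corner nearest the nest. Next I'll grasp the funnel.

```bash
python3 -m jog '[{"linear":[-0.02,-0.03,0.5],"roll":0},{"linear":[0,0,0.6],"roll":0},{"linear":[0,0,0.6],"roll":0},{"linear":[0,0,0.6],"roll":0},{"linear":[0,0,0.4],"roll":0},{"linear":[0,0,0.22],"roll":0},{"linear":[0,0,0],"roll":0},{"linear":[0,0,0],"roll":0}]'
python3 -m jog '[{"linear":[0,0,0],"roll":0},{"linear":[0,0,0],"roll":0},{"linear":[0,0,0],"roll":0},{"linear":[0,0,0],"roll":0},{"linear":[0,0,0],"roll":0},{"linear":[0,0,0],"roll":0},{"linear":[0,0,0],"roll":0},{"linear":[0,0,0],"roll":0},{"linear":[0,0,0],"roll":0}]' -1 40
python3 -m jog '[{"linear":[0,0,-0.4],"roll":0},{"linear":[0,0,-0.65],"roll":0},{"linear":[0,0,-0.65],"roll":0},{"linear":[0,0,-0.65],"roll":0},{"linear":[0,0,-0.5],"roll":0},{"linear":[0,0,0],"roll":0}]'
python3 go.py .4785 .0463 .0621 129
```

```text
time_s: 34.05
position: [0.49, -0.2412, 0.0635]
tool_rot: [[-0.631, 0.775, 0.0], [0.775, 0.631, -0.0], [-0.001, 0.0, -1.0]]
ft_force: [0.4, -0.6, 0.3]
grip_width: 0.0427
gripper_force: 0.0
time_s: 34.8
position: [0.4902, -0.2418, 0.064]
tool_rot: [[-0.631, 0.776, 0.002], [0.776, 0.631, -0.001], [-0.002, 0.001, -1.0]]
ft_force: [0.5, 2.5, 6.9]
grip_width: 0.0189
gripper_force: 39.4
time_s: 35.3
position: [0.4908, -0.2424, 0.181]
tool_rot: [[-0.631, 0.776, 0.006], [0.776, 0.631, -0.005], [-0.007, 0.002, -1.0]]
ft_force: [0.7, -0.5, -0.6]
grip_width: 0.0189
gripper_force: 39.5
t 35.3 pos [ 0.4908 -0.2424  0.181 ] yaw 129.11 q6 -77.8
units [5.816 4.311 2.938] rows>= 8
roll units 0.021
```

```bash
python3 -m jog '[{"linear":[0.3,0.22,0],"roll":0},{"linear":[0.62,0.46,0],"roll":0},{"linear":[0.62,0.46,0],"roll":0},{"linear":[0.62,0.46,0],"roll":0},{"linear":[0.62,0.46,0],"roll":0},{"linear":[0.62,0.46,0],"roll":0},{"linear":[0.62,0.46,0],"roll":0},{"linear":[0.62,0.46,0],"roll":0},{"linear":[0.62,0.46,0],"roll":0},{"linear":[0.56,0.41,0],"roll":0},{"linear":[0,0,0],"roll":0},{"linear":[0,0,0],"roll":0}]' >/dev/null
python3 -m jog '[{"linear":[0,0,0.4],"roll":0},{"linear":[0,0,0.55],"roll":0},{"linear":[0,0,0.55],"roll":0},{"linear":[0,0,0.5],"roll":0},{"linear":[0,0,0.4],"roll":0},{"linear":[0,0,0.3],"roll":0},{"linear":[0,0,0.1],"roll":0},{"linear":[0,0,0],"roll":0},{"linear":[0,0,0],"roll":0}]'
python3 go.py .4785 .0463 .064 129
```

```text
time_s: 37.05
position: [0.4762, 0.0473, 0.0647]
tool_rot: [[-0.63, 0.777, -0.001], [0.777, 0.63, -0.0], [0.0, -0.001, -1.0]]
ft_force: [-0.2, 0.2, -2.0]
grip_width: 0.0187
gripper_force: 39.5
t 37.05 pos [0.4762 0.0473 0.0647] yaw 129.06 q6 -47.6
units [-0.056  0.028  0.017] rows>= 1
roll units 0.012
```

```bash
python3 -m jog '[{"linear":[-0.05,0.03,0],"roll":0},{"linear":[0,0,0.02],"roll":0},{"linear":[0,0,0.02],"roll":0},{"linear":[0,0,0],"roll":0},{"linear":[0,0,0],"roll":0}]'
python3 -m jog '[{"linear":[0,0,0],"roll":0},{"linear":[0,0,0],"roll":0},{"linear":[0,0,0],"roll":0},{"linear":[0,0,0],"roll":0},{"linear":[0,0,0],"roll":0},{"linear":[0,0,-0.4],"roll":0},{"linear":[0,0,-0.7],"roll":0},{"linear":[0,0,-0.7],"roll":0},{"linear":[0,0,-0.7],"roll":0},{"linear":[0,0,-0.4],"roll":0},{"linear":[0,0,0],"roll":0},{"linear":[0,0,0],"roll":0}]' 0
python3 go.py .573 -.248 .061 48.2
```

```text
time_s: 37.47
position: [0.4793, 0.0468, 0.064]
tool_rot: [[-0.631, 0.776, 0.002], [0.776, 0.631, -0.0], [-0.001, 0.001, -1.0]]
ft_force: [0.0, 1.1, 6.2]
grip_width: 0.0187
gripper_force: 40.1
time_s: 38.47
position: [0.4788, 0.0471, 0.1795]
tool_rot: [[-0.631, 0.776, 0.001], [0.776, 0.631, -0.0], [-0.001, 0.001, -1.0]]
ft_force: [0.4, 0.1, -0.8]
grip_width: 0.0429
gripper_force: 0.0
t 38.47 pos [0.4788 0.0471 0.1795] yaw 129.11 q6 -47.6
units [-7.207 -2.828  2.968] rows>= 9
roll units 16.182
```

Funnel is back. Next is the red tent: translate, then turn.

```bash
python3 -m jog '[{"linear":[-0.36,-0.14,0],"roll":0},{"linear":[-0.65,-0.25,0],"roll":0},{"linear":[-0.65,-0.25,0],"roll":0},{"linear":[-0.65,-0.26,0],"roll":0},{"linear":[-0.65,-0.26,0],"roll":0},{"linear":[-0.65,-0.26,0],"roll":0},{"linear":[-0.65,-0.26,0],"roll":0},{"linear":[-0.65,-0.26,0],"roll":0},{"linear":[-0.65,-0.25,0],"roll":0},{"linear":[-0.65,-0.25,0],"roll":0},{"linear":[-0.65,-0.25,0],"roll":0},{"linear":[-0.36,-0.14,0],"roll":0}]' >/dev/null
python3 -m jog '[{"linear":[0,0,0],"roll":0.9},{"linear":[0,0,0],"roll":0.9},{"linear":[0,0,0],"roll":0.9},{"linear":[0,0,0],"roll":0.9},{"linear":[0,0,0],"roll":0.9},{"linear":[0,0,0],"roll":0.9},{"linear":[0,0,0],"roll":0.9},{"linear":[0,0,0],"roll":0.9},{"linear":[0,0,0],"roll":0.9}]' >/dev/null
python3 -m jog '[{"linear":[0,0,0],"roll":0.9},{"linear":[0,0,0],"roll":0.9},{"linear":[0,0,0],"roll":0.9},{"linear":[0,0,0],"roll":0.9},{"linear":[0,0,0],"roll":0.9},{"linear":[0,0,0],"roll":0.9},{"linear":[0,0,0],"roll":0.9},{"linear":[0,0,0],"roll":0.9},{"linear":[0,0,0],"roll":0.9},{"linear":[0,0,0],"roll":0},{"linear":[0,0,0],"roll":0},{"linear":[0,0,0],"roll":0}]'
python3 go.py .573 -.248 .061 48.2
```

```text
time_s: 41.22
position: [0.5729, -0.2483, 0.1784]
tool_rot: [[0.666, 0.746, -0.001], [0.746, -0.666, 0.001], [-0.0, -0.002, -1.0]]
ft_force: [-0.3, 0.1, 1.0]
grip_width: 0.0428
gripper_force: 0.0
t 41.22 pos [ 0.5729 -0.2483  0.1784] yaw 48.23 q6 7.5
units [9.000e-03 2.000e-03 2.934e+00] rows>= 3
roll units 0.007
```

```bash
python3 -m jog '[{"linear":[0,0,0.5],"roll":0},{"linear":[0,0,0.6],"roll":0},{"linear":[0,0,0.6],"roll":0},{"linear":[0,0,0.6],"roll":0},{"linear":[0,0,0.4],"roll":0},{"linear":[0,0,0.22],"roll":0},{"linear":[0,0,0],"roll":0},{"linear":[0,0,0],"roll":0}]'
python3 -m jog '[{"linear":[0,0,0],"roll":0},{"linear":[0,0,0],"roll":0},{"linear":[0,0,0],"roll":0},{"linear":[0,0,0],"roll":0},{"linear":[0,0,0],"roll":0},{"linear":[0,0,0],"roll":0},{"linear":[0,0,0],"roll":0},{"linear":[0,0,0],"roll":0},{"linear":[0,0,0],"roll":0}]' -1 30
python3 -m jog '[{"linear":[0,0,-0.4],"roll":0},{"linear":[0,0,-0.65],"roll":0},{"linear":[0,0,-0.65],"roll":0},{"linear":[0,0,-0.65],"roll":0},{"linear":[0,0,-0.5],"roll":0},{"linear":[0,0,0],"roll":0}]'
python3 go.py .5903 .0200 .0612 48.1
```

```text
time_s: 41.88
position: [0.5733, -0.2486, 0.0628]
tool_rot: [[0.667, 0.745, 0.0], [0.745, -0.667, -0.0], [0.0, 0.0, -1.0]]
ft_force: [0.6, 0.6, 0.3]
grip_width: 0.0426
gripper_force: 0.0
time_s: 42.63
position: [0.5734, -0.2486, 0.0635]
tool_rot: [[0.668, 0.744, 0.001], [0.744, -0.668, -0.001], [0.0, 0.002, -1.0]]
ft_force: [-1.5, 0.6, 6.4]
grip_width: 0.0092
gripper_force: 34.0
time_s: 43.13
position: [0.5743, -0.2492, 0.181]
tool_rot: [[0.668, 0.745, 0.006], [0.745, -0.668, -0.004], [0.001, 0.008, -1.0]]
ft_force: [-0.2, -1.2, 0.1]
grip_width: 0.0095
gripper_force: 33.1
t 43.13 pos [ 0.5743 -0.2492  0.181 ] yaw 48.12 q6 7.6
units [ 5.274 -4.218  2.969] rows>= 8
roll units 0.004
```

```bash
python3 -m jog '[{"linear":[0.3,-0.24,0],"roll":0},{"linear":[0.58,-0.46,0],"roll":0},{"linear":[0.58,-0.46,0],"roll":0},{"linear":[0.58,-0.46,0],"roll":0},{"linear":[0.58,-0.46,0],"roll":0},{"linear":[0.58,-0.46,0],"roll":0},{"linear":[0.58,-0.46,0],"roll":0},{"linear":[0.58,-0.46,0],"roll":0},{"linear":[0.58,-0.46,0],"roll":0},{"linear":[0.33,-0.3,0],"roll":0},{"linear":[0,0,0],"roll":0},{"linear":[0,0,0],"roll":0}]' >/dev/null
python3 -m jog '[{"linear":[0,0,0.4],"roll":0},{"linear":[0,0,0.55],"roll":0},{"linear":[0,0,0.55],"roll":0},{"linear":[0,0,0.5],"roll":0},{"linear":[0,0,0.4],"roll":0},{"linear":[0,0,0.3],"roll":0},{"linear":[0,0,0.1],"roll":0},{"linear":[0,0,0],"roll":0},{"linear":[0,0,0],"roll":0}]'
python3 go.py .5903 .0200 .0635 48.1
```

```text
time_s: 44.88
position: [0.5879, 0.0204, 0.0642]
tool_rot: [[0.669, 0.744, -0.001], [0.744, -0.669, -0.0], [-0.0, -0.0, -1.0]]
ft_force: [-0.2, 0.3, -0.9]
grip_width: 0.0097
gripper_force: 33.1
t 44.88 pos [0.5879 0.0204 0.0642] yaw 48.05 q6 32.4
units [0.032 0.052 0.018] rows>= 1
roll units -0.011
```

```bash
python3 -m jog '[{"linear":[0.03,0.04,0],"roll":0},{"linear":[0,0,0.02],"roll":0},{"linear":[0,0,0.01],"roll":0},{"linear":[0,0,0],"roll":0},{"linear":[0,0,0],"roll":0}]'
python3 -m jog '[{"linear":[0,0,0],"roll":0},{"linear":[0,0,0],"roll":0},{"linear":[0,0,0],"roll":0},{"linear":[0,0,0],"roll":0},{"linear":[0,0,0],"roll":0},{"linear":[0,0,-0.4],"roll":0},{"linear":[0,0,-0.7],"roll":-0.8},{"linear":[0,0,-0.7],"roll":-0.8},{"linear":[0,0,-0.7],"roll":-0.8},{"linear":[0,0,-0.4],"roll":-0.8},{"linear":[0,0,0],"roll":0},{"linear":[0,0,0],"roll":0}]' 0
python3 go.py .4824 -.3245 .0605 64
```

```text
time_s: 45.3
position: [0.5904, 0.0208, 0.0635]
tool_rot: [[0.668, 0.744, 0.001], [0.744, -0.668, -0.0], [0.0, 0.001, -1.0]]
ft_force: [0.4, -0.9, 0.9]
grip_width: 0.0093
gripper_force: 33.3
time_s: 46.3
position: [0.5902, 0.0211, 0.1797]
tool_rot: [[0.438, 0.899, 0.001], [0.899, -0.438, -0.0], [0.0, 0.001, -1.0]]
ft_force: [0.1, -0.0, -0.2]
grip_width: 0.0426
gripper_force: 0.0
t 46.3 pos [0.5902 0.0211 0.1797] yaw 64.04 q6 16.5
units [-8.949  1.354  2.977] rows>= 10
roll units 0.009
```

```bash
python3 -m jog '[{"linear":[-0.4,0.06,0],"roll":0},{"linear":[-0.82,0.12,0],"roll":0},{"linear":[-0.82,0.12,0],"roll":0},{"linear":[-0.82,0.13,0],"roll":0},{"linear":[-0.82,0.13,0],"roll":0},{"linear":[-0.82,0.13,0],"roll":0},{"linear":[-0.82,0.13,0],"roll":0},{"linear":[-0.82,0.13,0],"roll":0},{"linear":[-0.82,0.12,0],"roll":0},{"linear":[-0.82,0.12,0],"roll":0},{"linear":[-0.82,0.12,0],"roll":0},{"linear":[-0.35,0.05,0],"roll":0}]' >/dev/null
python3 -m jog '[{"linear":[0,0,0],"roll":0},{"linear":[0,0,0],"roll":0},{"linear":[0,0,0],"roll":0}]'
python3 go.py .4824 -.3245 .0615 64
```

```text
time_s: 47.55
position: [0.483, -0.3234, 0.1787]
tool_rot: [[0.436, 0.9, -0.001], [0.9, -0.436, 0.001], [0.001, -0.001, -1.0]]
ft_force: [1.0, -0.1, 0.8]
grip_width: 0.0426
gripper_force: 0.0
t 47.55 pos [ 0.483  -0.3234  0.1787] yaw 64.14 q6 -19.6
units [-3.40e-02  2.00e-03  2.93e+00] rows>= 3
roll units 0.027
```

```bash
python3 -m jog '[{"linear":[-0.03,0,0.5],"roll":0},{"linear":[0,0,0.6],"roll":0},{"linear":[0,0,0.6],"roll":0},{"linear":[0,0,0.6],"roll":0},{"linear":[0,0,0.4],"roll":0},{"linear":[0,0,0.22],"roll":0},{"linear":[0,0,0],"roll":0},{"linear":[0,0,0],"roll":0}]'
python3 -m jog '[{"linear":[0,0,0],"roll":0},{"linear":[0,0,0],"roll":0},{"linear":[0,0,0],"roll":0},{"linear":[0,0,0],"roll":0},{"linear":[0,0,0],"roll":0},{"linear":[0,0,0],"roll":0},{"linear":[0,0,0],"roll":0},{"linear":[0,0,0],"roll":0},{"linear":[0,0,0],"roll":0}]' -1 30
python3 -m jog '[{"linear":[0,0,-0.4],"roll":0},{"linear":[0,0,-0.65],"roll":0},{"linear":[0,0,-0.65],"roll":0},{"linear":[0,0,-0.65],"roll":0},{"linear":[0,0,-0.5],"roll":0},{"linear":[0,0,0],"roll":0}]'
python3 go.py .5114 -.0632 .063 64
```

```text
time_s: 48.22
position: [0.4828, -0.3253, 0.063]
tool_rot: [[0.436, 0.9, 0.0], [0.9, -0.436, -0.0], [-0.0, 0.0, -1.0]]
ft_force: [-0.2, 0.2, 0.2]
grip_width: 0.0426
gripper_force: 0.0
time_s: 48.97
position: [0.4823, -0.3259, 0.0628]
tool_rot: [[0.437, 0.9, 0.0], [0.9, -0.437, -0.0], [-0.0, 0.0, -1.0]]
ft_force: [0.2, 0.3, 3.9]
grip_width: 0.0092
gripper_force: 33.3
time_s: 49.47
position: [0.4834, -0.3269, 0.1806]
tool_rot: [[0.437, 0.9, 0.005], [0.9, -0.437, -0.005], [-0.003, 0.007, -1.0]]
ft_force: [0.1, -0.0, -1.3]
grip_width: 0.0098
gripper_force: 32.8
t 49.47 pos [ 0.4834 -0.3269  0.1806] yaw 64.11 q6 -19.8
units [ 6.245 -2.268  2.908] rows>= 8
roll units 0.023
```

```bash
python3 -m jog '[{"linear":[0.3,-0.11,0],"roll":0},{"linear":[0.65,-0.23,0],"roll":0},{"linear":[0.65,-0.24,0],"roll":0},{"linear":[0.65,-0.24,0],"roll":0},{"linear":[0.65,-0.24,0],"roll":0},{"linear":[0.65,-0.24,0],"roll":0},{"linear":[0.65,-0.24,0],"roll":0},{"linear":[0.65,-0.24,0],"roll":0},{"linear":[0.65,-0.23,0],"roll":0},{"linear":[0.6,-0.21,0],"roll":0},{"linear":[0.12,-0.05,0],"roll":0},{"linear":[0,0,0],"roll":0}]' >/dev/null
python3 -m jog '[{"linear":[0,0,0.4],"roll":0},{"linear":[0,0,0.55],"roll":0},{"linear":[0,0,0.55],"roll":0},{"linear":[0,0,0.5],"roll":0},{"linear":[0,0,0.4],"roll":0},{"linear":[0,0,0.3],"roll":0},{"linear":[0,0,0.1],"roll":0},{"linear":[0,0,0],"roll":0},{"linear":[0,0,0],"roll":0}]'
python3 go.py .5110 -.0640 .063 64
```

```text
time_s: 51.22
position: [0.509, -0.063, 0.0643]
tool_rot: [[0.437, 0.899, -0.001], [0.899, -0.437, 0.0], [-0.0, -0.001, -1.0]]
ft_force: [-0.3, 0.5, -1.2]
grip_width: 0.0097
gripper_force: 32.7
t 51.22 pos [ 0.509  -0.063   0.0643] yaw 64.06 q6 5.6
units [-0.     0.057  0.032] rows>= 1
roll units 0.012
```

Nudge into place, release, lift, and back off for a check picture.

```bash
python3 -m jog '[{"linear":[0,0.04,0],"roll":0},{"linear":[0,0,0.02],"roll":0},{"linear":[0,0,0.02],"roll":0},{"linear":[0,0,0],"roll":0},{"linear":[0,0,0],"roll":0}]'
python3 -m jog '[{"linear":[0,0,0],"roll":0},{"linear":[0,0,0],"roll":0},{"linear":[0,0,0],"roll":0},{"linear":[0,0,0],"roll":0},{"linear":[0,0,0],"roll":0},{"linear":[0,0,-0.4],"roll":0},{"linear":[0,0,-0.8],"roll":0},{"linear":[0,0,-0.8],"roll":0},{"linear":[0,0,-0.8],"roll":0},{"linear":[0,0,-0.8],"roll":0},{"linear":[0,0,-0.8],"roll":0},{"linear":[0,0,-0.8],"roll":0}]' 0
python3 -m jog '[{"linear":[-0.5,0,-0.5],"roll":0},{"linear":[-0.5,0,-0.4],"roll":0},{"linear":[-0.5,0,0],"roll":0},{"linear":[-0.5,0,0],"roll":0},{"linear":[0,0,0],"roll":0},{"linear":[0,0,0],"roll":0},{"linear":[0,0,0],"roll":0},{"linear":[0,0,0],"roll":0}]'
python3 - <<'E'
from h import *
i,c=snap("wrist","w6"); np.save("w6T",c["T"]); s,_=snap("scene","c6")
cv2.imwrite("pics/final.png",cv2.cvtColor(np.hstack([cv2.resize(i,(400,300)),cv2.resize(s[100:300,180:446],(400,300))]),cv2.COLOR_RGB2BGR))
E
```

```text
time_s: 51.63
position: [0.5106, -0.0631, 0.0629]
tool_rot: [[0.437, 0.9, 0.0], [0.9, -0.437, -0.0], [-0.0, 0.0, -1.0]]
ft_force: [0.1, -0.7, -1.6]
grip_width: 0.0098
gripper_force: 32.7
time_s: 52.63
position: [0.5103, -0.0629, 0.2727]
tool_rot: [[0.437, 0.9, 0.0], [0.9, -0.437, -0.0], [-0.0, 0.0, -1.0]]
ft_force: [0.7, -0.4, -0.4]
grip_width: 0.043
gripper_force: 0.0
time_s: 53.3
position: [0.476, -0.1344, 0.3068]
tool_rot: [[0.436, 0.9, -0.0], [0.9, -0.436, 0.0], [0.0, -0.0, -1.0]]
ft_force: [-0.3, -0.4, -1.2]
grip_width: 0.0426
gripper_force: 0.0
```

View pics/final.png

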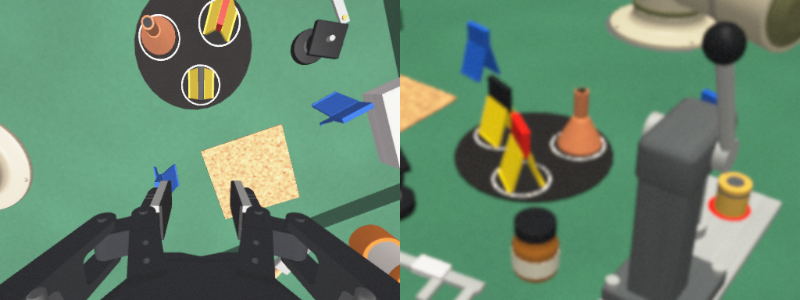

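The final picture shows the funnel (157,37), the red tent (220,20) and the black tent (201,85) each upright inside its own ring. The cork is empty and the die stands on the red disc (735,195). I'm handing in.

```bash
python3 -c "
from rig import env
print(env.close_job())"
```

```text
the job is handed in; nothing more can be done
None
```

The job is handed in: the die stands about 1 mm from the red disc's measured centre, both tents and the funnel are back upright in their own rings, and it took about 53 s of the 141 s allowed; the hand-in returned no verdict.

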